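# Crank the sample turntable round to the electrode

### The arm

A 6-joint arm with a two-finger parallel gripper is mounted at the origin on the work surface. World frame = base frame: x ahead of the robot, y to its left, z up, the work surface at z = 0. Lengths are in m, angles in rad, forces in N, time in s.
With the tool pointing down it reaches from about 0.375 to 0.975 m from the base axis. Payload 3.8 kg.
Tool frame: the origin (TCP) lies midway between the tips of the shut fingers; the grasp point (between the pads) lies bot.grasp_offset behind it (bot.grasp_offset is the distance from the TCP to the grasp point, in m); z points along the fingers, y is the direction in which the jaws open and shut (so a half turn about z gives the same grasp; the last joint's range is limited). The gripper opens to 85 mm and grips with 20 to 120 N. Pads are 22 mm wide; open, the fingers measure 114 mm over their backs; the gripper's body (76 mm by 85 mm) begins 54 mm behind the grasp point. The pads swing forward as they close: fully open they stand 13 mm farther back than shut.
Start: joints at [1.153, 0.264, 1.604, -0, 1.274, -0.037], TCP at [0.251, 0.627, 0.191] pointing down, gripper open.
Joint ranges: [-2.63, 2.63], [-0.94, 2.18], [0.31, 2.57], [-1.31, 4.45], [0, 2.66], [-2.55, 2.55]. Speed limits (rad/s): [2.57, 2.57, 3.14, 3.14, 3.14, 3.14].

### API

Orientations are given as a rotation vector (axis times angle).
In Python, from workcell import read_state, viewer, job, bot gives the robot as it stands.
- The arm moves only by the shell command python3 -m crank 'ROWS' [FORCE]. ROWS is text: rows parted by semicolons, each of 7 numbers parted by spaces: the shift along the tool's x, y, z in mm, then the turn, a rotation vector about the tool's x, y, z in rad, then the closure in counts, from 0 (fully open) to 255 (shut). A call has 1 to 20 rows; each row is the pose to reach, as a shift and turn from the pose commanded when the call began, along the tool's axes at that moment; what a row does not reach only later rows make up. A row lasts 1/8 s, in which the tool goes at most 62.5 mm and 10.7 degrees, less where a joint would pass 70% of its speed; a pose out of reach is approached as far as the arm can. A call with a gripper value outside its range is refused whole. The fingers move at their own pace and stop on an object; FORCE is the grip in N (left out, the last holds). Time passes only in rows, so rows that repeat a pose let the fingers close. It gives the time, the measured TCP pose, the force and the opening at its end, in the units of the state.
- read_state(): the state, without advancing time (a new reading comes with each control period).
- viewer.read_camera(name): name is "scene" or "top"; returns a dict with "pixels" (400x640x3 uint8, red, green, blue), "vertical_fov" (degrees; the focal length in pixels is half the picture's height over the tangent of half this angle, whatever the lens; pixels are square), "cx", "cy" (the principal point, pixels), "k1" (the pictures are not rectified: a ray, as slopes to the right and down, at radius r is drawn at 1 + k1 r^2 times it, then the intrinsics apply), "view" (4x4, takes a point from world to camera coordinates). Camera axes: x right, y up, looking along -z (the intrinsics and any distortion apply to the point x, -y, -z); pixel columns grow to the right and rows downward; lengths in m; the calibration is good to about 2 mm. A picture is of the moment at which its call begins. There is no depth.
- job.finish_job(): hands the job in, once; it reports no verdict.
The state is a dict: "time": time; "q": joint angles; "joint_vel": joint speeds; "joint_torque": joint torques, N m; "tool_pos": TCP position; "tcp_rot": TCP orientation; "wrist_force": force on the tool from outside, world axes, zero at the start; "torque": the same for the moment, N m; "width": opening from 0.0 (shut) to 1.0 (fully open).
Only numpy, scipy, OpenCV 4.12 (cv2) and the standard library are available. Lean on these libraries where they do the work, as an engineer would, in place of code of your own. Each camera call takes 0.05 s, during which the arm holds its last target.

### The job

Swing the lock lever clear of the handwheel, then crank the handwheel by as many whole turns as it takes (either way round) to bring the open beaker under the electrode, and swing the lock lever fully home again. Move the samples only by the handwheel: do not touch the turntable or the vessels on it, keep all three upright, and leave the other things on the bench where they are.

Things in the scene. Friction and masses are not known exactly. Their poses are not given: they have to be found in the camera images.
- indexer: fixed grey hand-driven sample indexer. Origin: on the bench under the handwheel's upright axis; x roughly away from the robot (yawed up to 0.3 rad), y towards the turntable, z up. In this frame (mm): turntable axis (0, 280), electrode axis (100, 280), its stand, a 14 mm rod 420 high, (185, 280), lock pivot (80, -132). The gearbox under the wheel is 120 x 130, top at z = 45.
- wheel_hub (a point): centre of the level bare steel handwheel, 100 mm above the bench, at mid-height of rim and spokes. Rim of 16 mm bar, 180 mm across at the bar's middle; hub 36 mm across; three 12 mm spokes with open windows between, 55 mm of free depth below. At 0 and whole turns the spokes lie at 90, 210 and 330 degrees (counter-clockwise from the indexer's x); two rim teeth at -90, 114 mm out, 34 mm clear between.
- crank_top (a point): top of the black crank handle that stands upright on the handwheel's rim, 90 mm from the axis, at the end of the 90 degree spoke: 26 mm across and 38 mm high, free to spin on its pin, its top 147 mm above the bench
- wheel (a joint): angle of the handwheel in rad, 0 at the start, growing clockwise seen from above, turns both ways well past five turns. Stays where it is left; turning takes about 0.35 N m, and spun fast it coasts on a little (0.1 rad). One full turn (6.283) turns the turntable one sixth of a turn, the same way round.
- turntable: aluminium disc 300 mm across on an upright axis, geared to the handwheel at 6 to 1. Origin: on its axis at the top face, 75 mm above the bench. Six stations at 60 degree steps, 100 mm from the axis, each ringed by a raised rim 5.5 mm high. At the start and at every whole number of handwheel turns one station lies right under the electrode.
- electrode_tip (a point): lower tip of the fixed grey electrode that hangs from the stand, 235 mm above the bench, above the work station's centre
- lock (a joint): angle of the steel lock lever in rad: 0 = fully home (its nose sits between the handwheel's two teeth and blocks it), growing counter-clockwise from above as its handle swings away from the wheel, stop at 0.55; from 0.3 on the wheel turns free. Stays where it is left; takes about 2 N at the handle. The nose only goes in with the wheel within about 5 degrees of a whole turn.
- lock_handle (a point): top centre of the grey upright post at the lock lever's end: 20 mm across, top 160 mm above the bench, 53 mm above the lever bar, 170 mm from the pivot. At lock 0 the lever points from the pivot along the indexer's -x, so the post is at (-90, -132 mm) in the indexer's frame.
- lock_pivot (a point): the lock lever's upright pivot axis, at the height of the lever bar (100 mm)
- beaker: the open steel beaker, about 74 mm across and 95 mm high, the only vessel without a cap; it stands loose and empty on one of the turntable's stations. Origin: centre of its underside, z up.
- bottle: capped white bottle with a narrower neck, 72 mm across and 125 mm high, loose on another station. Origin: centre of its underside.
- jar: capped white jar with a steel screw lid, 74 mm across and 85 mm high, loose on another station. Origin: centre of its underside.
- meter: bystander: white bench meter, a flat case 110 x 190 x 55 mm, on the bench beyond the handwheel, beside the electrode stand. Origin: centre of its underside.
- wash_bottle: bystander: white bottle 64 mm across and 150 mm high, on the bench beyond the lock lever's pivot. Origin: centre of its underside.
Not all that is in view belongs to the job. Of the things shaped like the beaker, the steel one is meant.

How it is judged:
On the way, in this order (a step that is already met when the one before it is completed fails the run):
1. the lock lever is swung clear of the handwheel (value of joint lock above 0.27 rad), for 0.2 s.
2. with the lock lever clear, the beaker is brought under the electrode (horizontal distance between beaker and electrode_tip below 0.015 m and value of joint lock above 0.25 rad), for 0.2 s.
At the end, for the whole second after the job is handed in: the beaker stands at rest on the turntable within 15 mm (sideways) of the electrode's axis, the lock lever is home (within 0.08 rad of its stop), and the beaker, bottle and jar all stand upright (within 0.15 rad) on the turntable (horizontal distance between beaker and electrode_tip below 0.015 m and value of joint lock below 0.08 rad and angle between each of beaker, bottle, jar's own z axis and vertical below 0.15 rad and height (world z) of each of beaker, bottle, jar above 0.07 m and linear speed of beaker below 0.02 m/s); the robot touches nothing.
It fails at once if the robot presses on the turntable or a vessel on it (more than 2 N) (contact force between any of the fingers, the arm and turntable above 2 N or contact force between any of the fingers, the arm and beaker above 2 N or contact force between any of the fingers, the arm and bottle above 2 N or contact force between any of the fingers, the arm and jar above 2 N).
It fails at once if the meter or the wash bottle is moved more than 30 mm (distance of any of meter, wash_bottle from where it was at the start of the episode above 0.03 m).
It also fails if it takes over 64 s, if anything falls off the work surface, if the arm or the gripper's body presses on something with over 40 N, if the wrist force passes 120 N, or if a joint passes its speed limit or range.

## Working session

There is one attempt and no reset: what is moved stays moved. The work goes in short steps, Python scripts to look and compute and a shell command to move; the robot and the scene stay as the last step left them, time stands still between calls to the robot, and variables do not carry over. Pictures are saved under pics/ and viewed, and the job is handed in when it is done.

```bash
ls; mkdir -p pics; python3 - <<'E'
from workcell import read_state, viewer, job, bot
import cv2,numpy as np
print(read_state()); print(bot.grasp_offset,[a for a in dir(bot) if a[0]!='_'])
for n in("scene","top"):
    d=viewer.read_camera(n)
    cv2.imwrite(f"pics/{n}0.png",d["pixels"][:,:,::-1])
    print(n,{k:v for k,v in d.items() if k!="pixels"})
E
```

```text
pics
{'time': 0.0, 'q': array([ 1.15312079e+00,  2.64782925e-01,  1.60535870e+00, -4.52416082e-05,
        1.27367296e+00, -3.68862216e-02]), 'joint_vel': array([ 0.00033706, -0.00067093,  0.00047358,  0.00022725, -0.00097087,
        0.00012145]), 'joint_torque': array([ 1.87689126e-03, -5.15101862e+01, -3.67314827e+01,  2.03722934e-04,
        1.27631030e-02, -8.83206127e-06]), 'tool_pos': array([0.25054853, 0.62591243, 0.1900503 ]), 'tcp_rot': array([-0.59442759, -3.08437477,  0.00341526]), 'wrist_force': array([ 0.04062212, -0.15999034, -0.14877849]), 'torque': array([-0.03667536,  0.04224583,  0.04063503]), 'width': 0.9987342190439439}
0.0187 ['MotionError', 'grasp_offset']
scene {'vertical_fov': 45.1234182094036, 'cx': 318.19011942292303, 'cy': 192.00625777544673, 'k1': -0.11987635309410388, 'view': array([[ 0.86488703,  0.50178515, -0.01349393, -0.45277263],
       [-0.39294606,  0.69352792,  0.60383145,  0.12407715],
       [ 0.31235207, -0.5169436 ,  0.7969978 , -1.34426516],
       [ 0.        ,  0.        ,  0.        ,  1.        ]])}
top {'vertical_fov': 57.422908127492036, 'cx': 316.578520539169, 'cy': 197.82553805311838, 'k1': 0.01921421298749762, 'view': array([[ 0.00219884, -0.99997125, -0.00725739, -0.00760323],
       [ 0.98832323,  0.0010674 ,  0.15236813, -0.5583252 ],
       [-0.152356  , -0.00750768,  0.98829716, -0.9912157 ],
       [ 0.        ,  0.        ,  0.        ,  1.        ]])}
```

View pics/scene0.png

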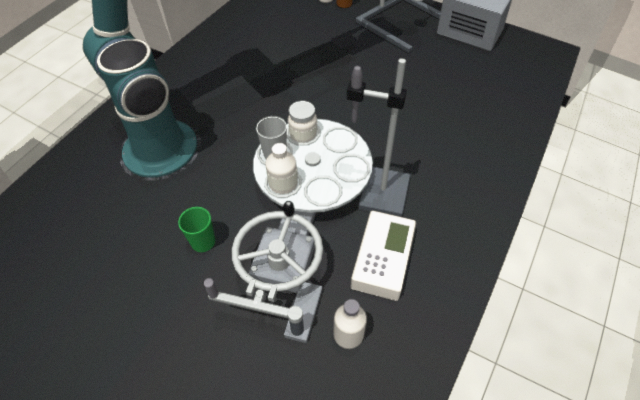

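View pics/top0.png

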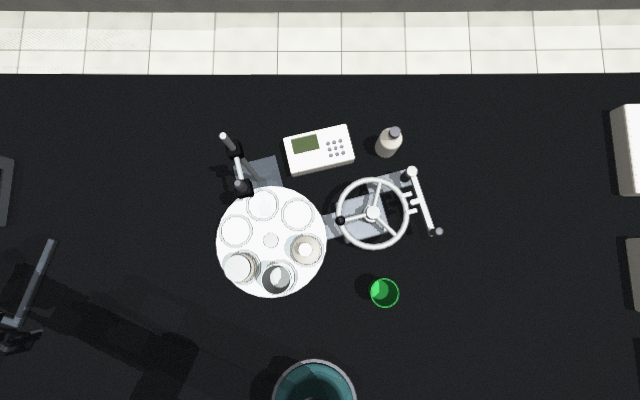

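```bash
cat > h.py <<'E'
import numpy as np,cv2
from workcell import viewer
def cam(n):
    d=viewer.read_camera(n); f=200/np.tan(np.radians(d["vertical_fov"])/2)
    d["K"]=np.array([[f,0,d["cx"]],[0,f,d["cy"]],[0,0,1]]); d["D"]=np.array([d["k1"],0,0,0.]); return d
def ray(d,uv):
    p=cv2.undistortPoints(np.array([[uv]],float),d["K"],d["D"],criteria=(3,50,1e-10)) if 0 else cv2.undistortPoints(np.array([[uv]],float),d["K"],d["D"])
    x,y=p[0,0]; V=d["view"]; r=V[:3,:3].T@np.array([x,-y,-1.]); c=-V[:3,:3].T@V[:3,3]; return c,r
def onz(d,uv,z):
    c,r=ray(d,uv); return (c+r*(z-c[2])/r[2])[:2]
def proj(d,P):
    V=d["view"]; q=V[:3,:3]@np.asarray(P,float)+V[:3,3]
    q=np.array([q[0],-q[1],-q[2]]); return cv2.projectPoints(q[None],np.zeros(3),np.zeros(3),d["K"],d["D"])[0][0,0]
E
python3 - <<'E'
import cv2
a=cv2.imread("pics/scene0.png");b=cv2.imread("pics/top0.png")
cv2.imwrite("pics/sc1.png",cv2.resize(a[190:360,190:390],None,fx=4,fy=3.5*8/7,interpolation=cv2.INTER_CUBIC)[:600])
cv2.imwrite("pics/tp1.png",cv2.resize(b[150:300,210:450],None,fx=3.33,fy=3.33,interpolation=cv2.INTER_CUBIC))
E
```

```text
(no output)
```

View pics/sc1.png

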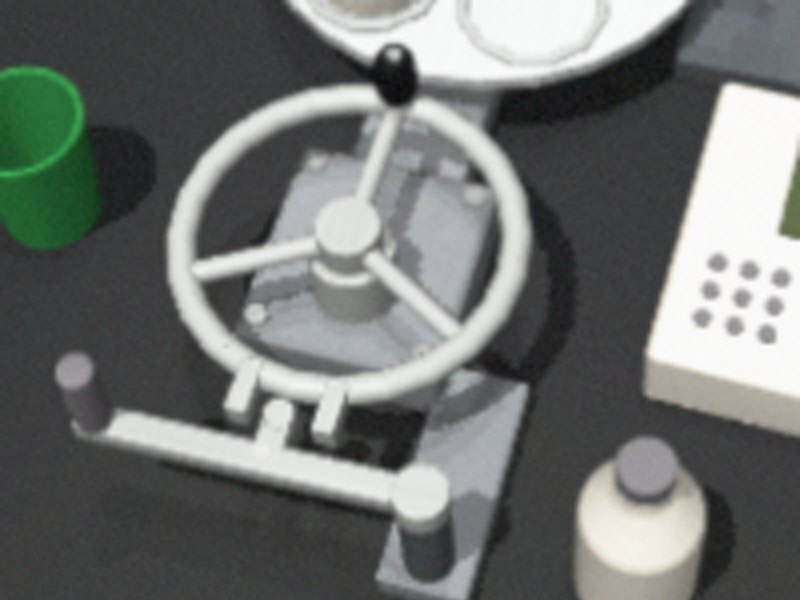

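View pics/tp1.png

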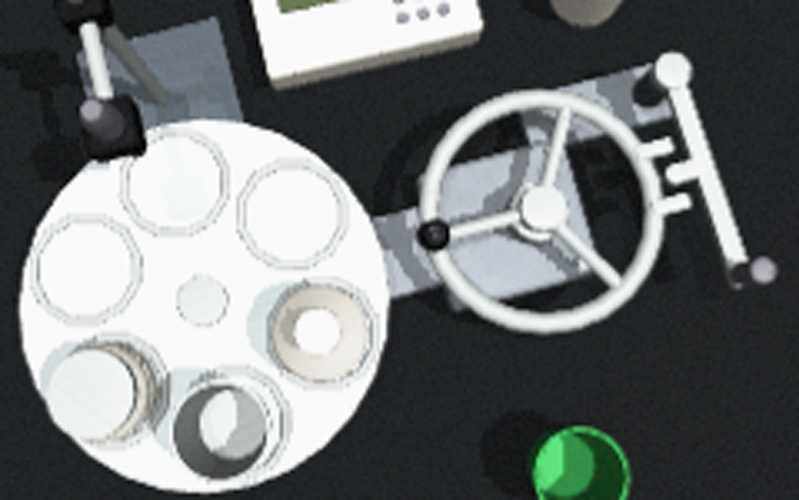

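```bash
python3 - <<'E'
from h import *
s=cam("scene");t=cam("top")
def tri(a,b):
    c1,r1=ray(s,a);c2,r2=ray(t,b)
    k=np.linalg.lstsq(np.c_[r1,-r2],c2-c1,rcond=None)[0]
    p,q=c1+k[0]*r1,c2+k[1]*r2; return (p+q)/2*1000,np.linalg.norm(p-q)*1000
P={}
for n,a,b,z in [("crank",(288.2,203),(340,220.5),.147),("post",(208.8,283),(439.2,231),.160),("turnt",(313,158.5),(270.7,240),.078),("hub",(277.2,246),(373.5,212.7),.115),("pivot",(295,313.5),(412,171.5),.115)]:
    P[n]=np.array([*onz(t,b,z)])*1000
    print(n,tri(a,b),"top",P[n],"scene",onz(s,a,z)*1000)
loc={"crank":(0,90),"post":(-90,-132),"turnt":(0,280),"hub":(0,0),"pivot":(80,-132)}
L=np.array([loc[k] for k in P]);W=np.array([P[k] for k in P])
Lc,Wc=L-L.mean(0),W-W.mean(0)
H=Lc.T@Wc; th=np.arctan2(H[0,1]-H[1,0],H[0,0]+H[1,1]); c,sn=np.cos(th),np.sin(th);R=np.array([[c,-sn],[sn,c]])
o=W.mean(0)-R@L.mean(0); print("yaw",th,"origin",o); print("resid",W-(L@R.T+o))
# beaker
for n,b,z in [("beaker rim",(276.5,278.5),.170)]: print(n,R.T@(onz(t,b,z)*1000-o))
for l in [(0,90,147),(-90,-132,160)]:
    w=[*(R@np.array(l[:2])+o),l[2]]; print(l,w,proj(s,np.array(w)/1000),proj(t,np.array(w)/1000))
# station occupancy, expected bearings
for k in range(6):
    a=np.radians(60*k); w=[*(R@np.array([100*np.cos(a),280+100*np.sin(a)])+o),75]; print(60*k,proj(s,np.array(w)/1000),proj(t,np.array(w)/1000))
E
```

```text
crank (array([486.23889902, -65.32300856, 145.96774647]), np.float64(4.065458191215458)) top [484.57977555 -66.56355424] scene [488.22276804 -64.57911013]
post (array([ 459.6012997 , -308.65124231,  158.19723256]), np.float64(4.074205722948151)) top [ 457.99420496 -309.49330567] scene [ 462.14054259 -307.96332019]
turnt (array([439.59737569, 116.70895866,  84.21405308]), np.float64(4.486658305385128)) top [438.0997843  116.08337592] scene [438.33003622 122.91933799]
hub (array([ 510.7088088 , -153.96068631,  114.01244433]), np.float64(6.611570115351292)) top [ 508.06640336 -155.94048838] scene [ 513.6459544  -152.30489246]
pivot (array([ 621.81721532, -261.00763708,  106.26677635]), np.float64(4.425682595195187)) top [ 618.11951453 -260.16562246] scene [ 625.84513044 -262.48438272]
yaw 0.2615084099448243 origin [ 508.78494372 -155.17806626]
resid [[-0.93675077  1.67441338]
 [ 2.0223477  -3.53467734]
 [ 1.70547249  0.7811353 ]
 [-0.71854036 -0.76242212]
 [-2.07252906  1.84155078]]
beaker rim [-97.29900754 277.75086321]
(0, 90, 147) [np.float64(485.51652631954704), np.float64(-68.2379676192181), 147] [286.24030037 203.69205711] [340.66262349 220.12980863]
(-90, -132, 160) [np.float64(455.9718572687374), np.float64(-305.9586283340119), 160] [206.90396441 280.72257953] [437.79468202 231.81998602]
0 [349.70164612 168.65405266] [262.43409111 205.12733428]
60 [338.33476599 140.21854349] [235.64102093 230.99894372]
120 [301.44362956 133.324725  ] [243.99738781 267.36393241]
180 [273.06048122 153.601292  ] [280.06530586 277.36808813]
240 [281.32009951 183.32314089] [306.89937142 250.46346474]
300 [321.18570979 191.57943836] [297.6343605  214.59799355]
```

```bash
cat >> h.py <<'E'
from scipy.spatial.transform import Rotation as Ro
from workcell import read_state
O=np.array([509.8,-153.5]);YAW=0.262
def I2W(x,y): c,s=np.cos(YAW),np.sin(YAW); return np.array([c*x-s*y,s*x+c*y])+O
def rel(pts,yaw=None):
    """pts world mm Nx3 -> tool shift; yaw = wanted direction of tool y (world), mod pi"""
    st=read_state(); R=Ro.from_rotvec(st["tcp_rot"]).as_matrix(); p=st["tool_pos"]*1000
    print("t",st["time"],"tcp",p.round(1),"x",R[:,0].round(3),"y",R[:,1].round(3),"z",R[:,2].round(3),"q",st["q"].round(3),"F",st["wrist_force"].round(1),"w",round(st["width"],3))
    for q in pts: print(np.round(q,1),"->",(R.T@(np.asarray(q)-p)).round(1))
    if yaw is not None:
        for k in (0,np.pi):
            y=np.array([np.cos(yaw+k),np.sin(yaw+k),0]);z=np.array([0,0,-1.]);x=np.cross(y,z)
            print("turn",Ro.from_matrix(R.T@np.c_[x,y,z]).as_rotvec().round(3))
E
python3 - <<'E'
from h import *
w=I2W(-90,-132);print("post",w,"crank",I2W(0,90))
rel([(380,300,300),(420,100,300),(440,-150,300),(*w,260),(*w,140)],YAW+np.pi/2)
E
```

```text
post [ 457.06104215 -304.30650624] crank [486.48884652 -66.57135039]
t 0.2 tcp [250.7 626.2 190.5] x [-0.928  0.372  0.   ] y [ 0.372  0.928 -0.001] z [-0.001 -0.001 -1.   ] q [ 1.153  0.264  1.605 -0.     1.274 -0.037] F [-0.2  0.1 -0.7] w 0.999
[380 300 300] -> [-241.3 -254.9 -109.1]
[420 100 300] -> [-352.8 -425.7 -108.9]
[ 440 -150  300] -> [-464.3 -650.4 -108.6]
[ 457.1 -304.3  260. ] -> [-537.4 -787.2  -68.4]
[ 457.1 -304.3  140. ] -> [-537.5 -787.    51.6]
turn [-0.001 -0.001 -0.643]
turn [-1.000e-03  2.000e-03  2.499e+00]
```

```bash
python3 -m crank '-30 -30 -50 0 0 0.1 0;-70 -75 -80 0 0 0.28 0;-112 -118 -109 0 0 0.46 0;-155 -164 -109 0 0 0.64 0;-198 -209 -109 0 0 0.82 0;-241 -255 -109 0 0 1.0 0;-269 -298 -109 0 0 1.18 0;-297 -340 -109 0 0 1.36 0;-325 -383 -109 0 0 1.54 0;-353 -426 -109 0 0 1.72 0;-375 -471 -109 0 0 1.9 0;-397 -516 -109 0 0 2.08 0;-420 -561 -109 0 0 2.26 0;-442 -605 -109 0 0 2.44 0;-464 -650 -109 0 0 2.5 0;-490 -697 -90 0 0 2.5 0;-515 -743 -70 0 0 2.5 0;-540 -789 -49 0 0 2.5 0;-540 -789 -49 0 0 2.5 0' 20; python3 - <<'E'
from h import *
rel([(458.5,-306.5,240),(458.5,-306.5,120)],YAW+np.pi/2)
for n in("scene","top"):
    d=cam(n); im=d["pixels"][:,:,::-1]
    cv2.imwrite(f"pics/{n}2.png",im)
    p=proj(d,[.4585,-.3065,.16]);x,y=p.astype(int);x=max(x,60);print(p)
    cv2.imwrite(f"pics/{n}2c.png",cv2.resize(im[max(y-70,0):y+60,max(x-90,0):x+90],None,fx=4,fy=4,interpolation=cv2.INTER_CUBIC))
E
```

```text
time: 2.58
tool_pos: [0.4573, -0.3086, 0.2372]
tcp_rot: [-3.113, -0.402, 0.006]
wrist_force: [-0.3, 1.1, 0.0]
width: 1.002
t 2.575 tcp [ 457.3 -308.6  237.2] x [ 0.967  0.254 -0.004] y [ 0.254 -0.967 -0.003] z [-0.004  0.002 -1.   ] q [-6.380e-01  8.000e-03  1.808e+00 -1.000e-03  1.330e+00  6.760e-01] F [-0.3  1.1  0. ] w 1.002
[ 458.5 -306.5  240. ] -> [ 1.6 -1.8 -2.8]
[ 458.5 -306.5  120. ] -> [  2.1  -1.3 117.2]
turn [0.006 0.005 3.136]
turn [-0.004  0.004 -0.005]
[207.7676816  281.54087905]
[437.96514331 230.79042329]
```

View pics/scene2c.png

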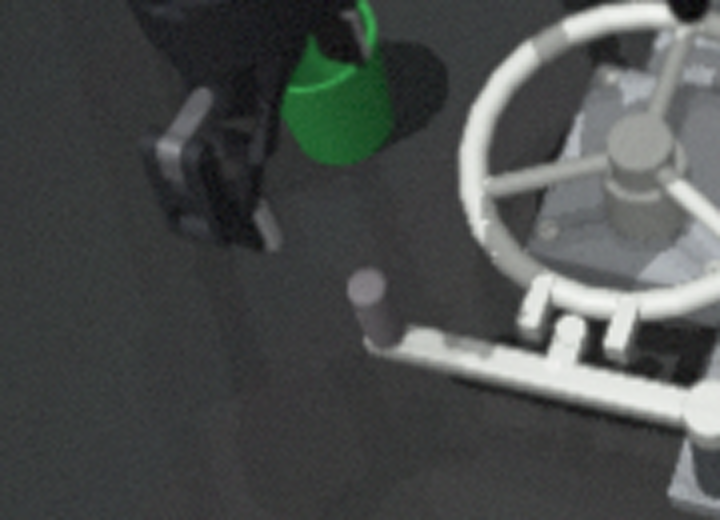

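View pics/top2c.png

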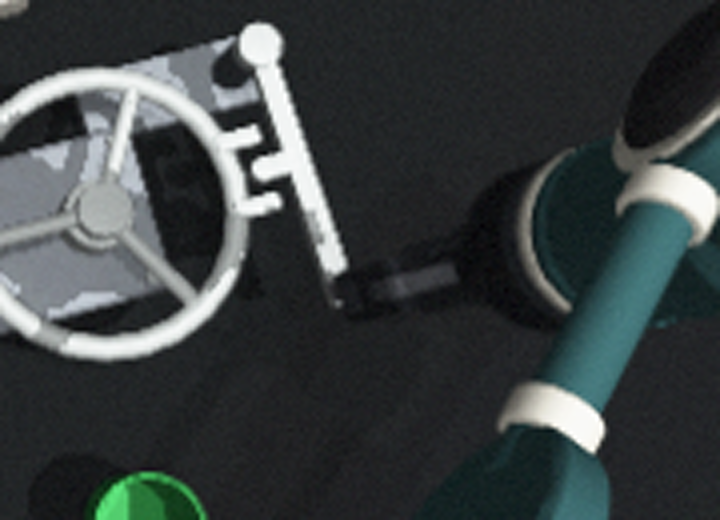

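```bash
python3 - <<'E'
from h import *
st=read_state();R=Ro.from_rotvec(st["tcp_rot"]).as_matrix()
for n,off in(("scene",(207-90,281-70)),("top",(437-90,230-70))):
    d=cam(n)
    im=cv2.imread(f"pics/{n}2c.png")
    for dy,dz in((0,0),(.043,-.013),(-.043,-.013),(0.043,-.04),(-.043,-.04)):
        p=(proj(d,st["tool_pos"]+R@[0,dy,dz])-off)*4; print(n,p); cv2.circle(im,tuple(int(v) for v in p),4,(0,0,255),-1)
    cv2.imwrite(f"pics/{n}3m.png",im)
E
```

```text
scene [327.51250619 201.06434226]
scene [281.70304535 271.21038881]
scene [358.92691586 106.56480733]
scene [266.60207292 241.7891822 ]
scene [346.7479996   74.43385756]
top [409.3386392  274.30256888]
top [492.30653201 252.90883514]
top [342.94021413 292.44752716]
top [513.06275056 248.63293613]
top [358.58901122 289.51265146]
```

View pics/scene3m.png

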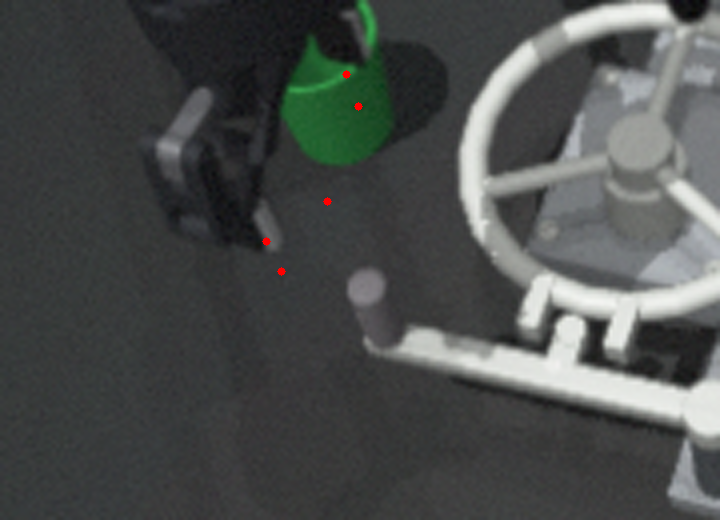

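```bash
python3 -m crank '2 -1 50 0 0 0 0;2 -1 95 0 0 0 0;2 -1 115 0 0 0 0;2 -1 115 0 0 0 200;2 -1 115 0 0 0 255;2 -1 115 0 0 0 255;2 -1 115 0 0 0 255;2 -1 115 0 0 0 255' 25; python3 - <<'E'
from h import *
rel([])
d=cam("scene");cv2.imwrite("pics/s4.png",cv2.resize(d["pixels"][190:350,130:330,::-1],None,fx=3.7,fy=3.7,interpolation=cv2.INTER_CUBIC))
E
```

```text
time: 3.78
tool_pos: [0.4609, -0.3053, 0.126]
tcp_rot: [3.114, 0.408, 0.001]
wrist_force: [0.7, -0.2, -0.3]
width: -0.001
t 3.775 tcp [ 460.9 -305.3  126. ] x [0.966 0.258 0.001] y [ 0.258 -0.966  0.001] z [ 0.001 -0.001 -1.   ] q [-0.63   0.084  1.938 -0.     1.118  0.68 ] F [ 0.7 -0.2 -0.3] w -0.001
```

View pics/s4.png

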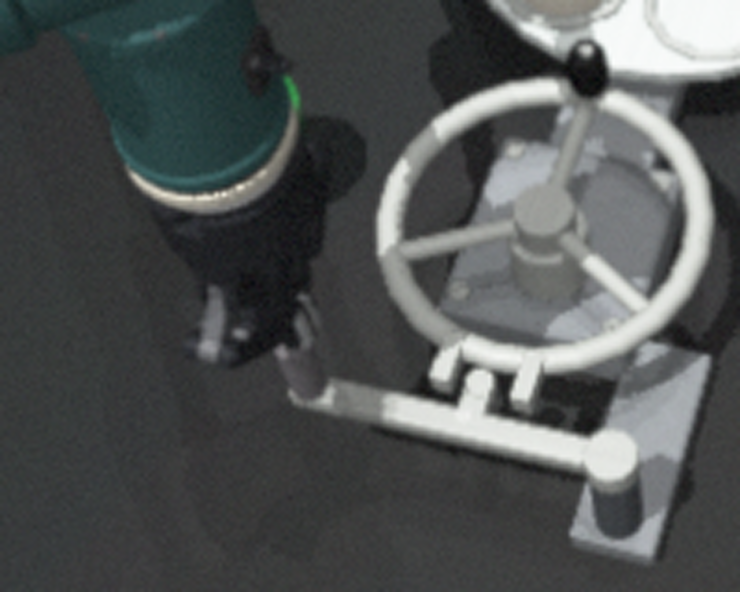

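```bash
python3 - <<'E'
from h import *
st=read_state();R=Ro.from_rotvec(st["tcp_rot"]).as_matrix()
d=cam("scene");im=cv2.resize(d["pixels"][240:310,170:270,::-1],None,fx=8,fy=8,interpolation=cv2.INTER_CUBIC)
for o in((0,0,0),(0.011,0,0),(-.011,0,0),(0,0,-.0187),(0,0,-.0187*3)):
    p=(proj(d,st["tool_pos"]+R@np.array(o))-(170,240)+.5)*8; cv2.circle(im,tuple(int(v) for v in p),4,(0,0,255),-1)
p=(proj(d,[.4585,-.3065,.16])-(170,240)+.5)*8; cv2.circle(im,tuple(int(v) for v in p),4,(0,255,0),-1)
cv2.imwrite("pics/s5.png",im)
d=cam("top");im=cv2.resize(d["pixels"][190:260,390:490,::-1],None,fx=8,fy=8,interpolation=cv2.INTER_CUBIC)
for o in((0,0,0),(0.011,0,0),(-.011,0,0),(0,0,-.0187),(0,0,-.0187*3)):
    p=(proj(d,st["tool_pos"]+R@np.array(o))-(390,190)+.5)*8; cv2.circle(im,tuple(int(v) for v in p),4,(0,0,255),-1)
cv2.imwrite("pics/t5.png",im)
E
```

```text
(no output)
```

View pics/s5.png

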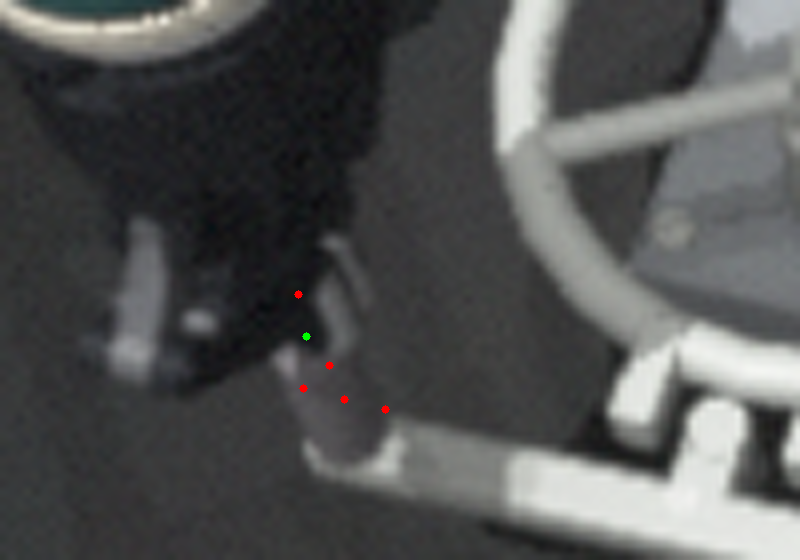

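View pics/t5.png

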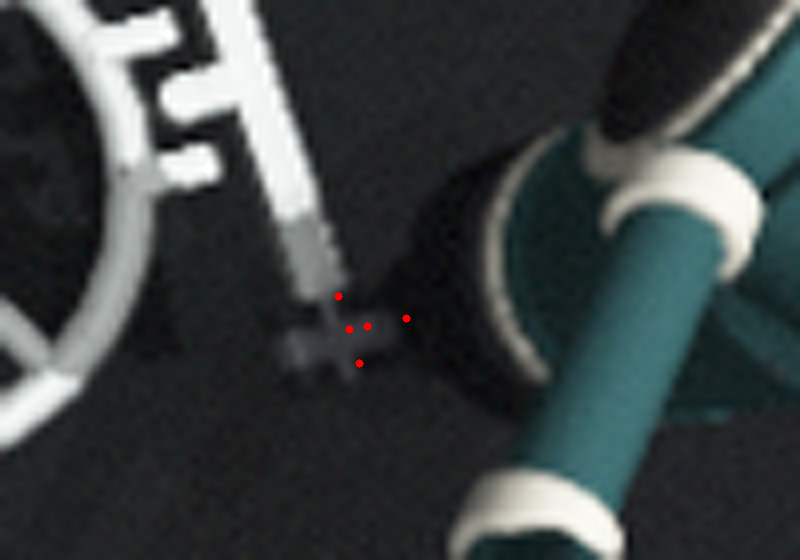

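```bash
python3 -m crank '0 0 0 0 0 0 255;0 0 0 0 0 0 255' 25; python3 - <<'E'
from h import *
rel([])
d=cam("scene");im=cv2.resize(d["pixels"][240:310,170:270,::-1],None,fx=8,fy=8,interpolation=cv2.INTER_CUBIC);im=cv2.convertScaleAbs(im,alpha=2)
cv2.imwrite("pics/s6.png",im)
d=cam("top");im=cv2.resize(d["pixels"][200:255,400:470,::-1],None,fx=10,fy=10,interpolation=cv2.INTER_CUBIC);im=cv2.convertScaleAbs(im,alpha=2)
cv2.imwrite("pics/t6.png",im)
E
```

```text
time: 4.18
tool_pos: [0.4605, -0.3051, 0.1253]
tcp_rot: [-3.115, -0.408, 0.0]
wrist_force: [-0.8, 0.1, -0.1]
width: 0.002
t 4.175 tcp [ 460.5 -305.1  125.3] x [ 0.966  0.258 -0.   ] y [ 0.258 -0.966 -0.   ] z [-0.  0. -1.] q [-0.63   0.085  1.939  0.     1.118  0.68 ] F [-0.8  0.1 -0.1] w 0.002
```

View pics/s6.png

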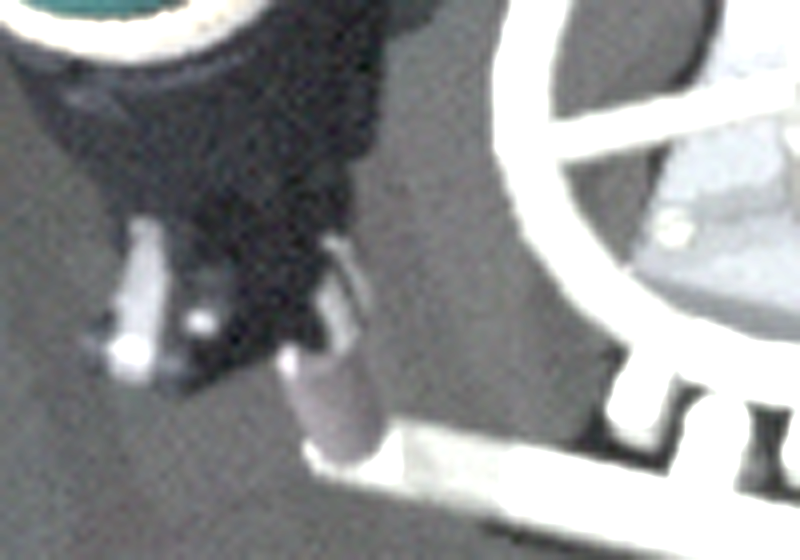

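View pics/t6.png

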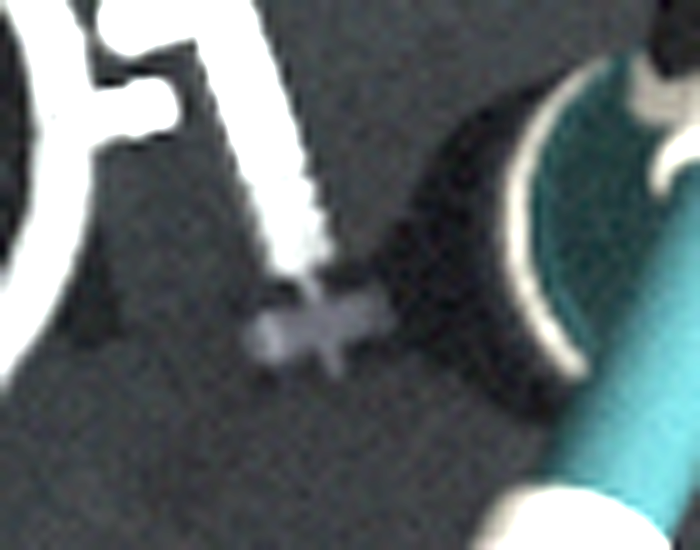

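```bash
python3 -m crank '0 6 0 0 0 0 255;0.5 12 0 0 0 0 255;1 20 0 0 0 0 255;1 20 0 0 0 0 255' 25; python3 - <<'E'
from h import *
rel([])
d=cam("scene");cv2.imwrite("pics/s7.png",cv2.resize(d["pixels"][220:340,150:310,::-1],None,fx=5,fy=5,interpolation=cv2.INTER_CUBIC))
E
```

```text
time: 4.78
tool_pos: [0.467, -0.3249, 0.1254]
tcp_rot: [3.115, 0.407, 0.0]
wrist_force: [-0.6, 0.3, -0.4]
width: -0.001
t 4.775 tcp [ 467.  -324.9  125.4] x [0.966 0.257 0.   ] y [ 0.257 -0.966  0.   ] z [ 0. -0. -1.] q [-0.652  0.115  1.905 -0.     1.121  0.659] F [-0.6  0.3 -0.4] w -0.001
```

View pics/s7.png

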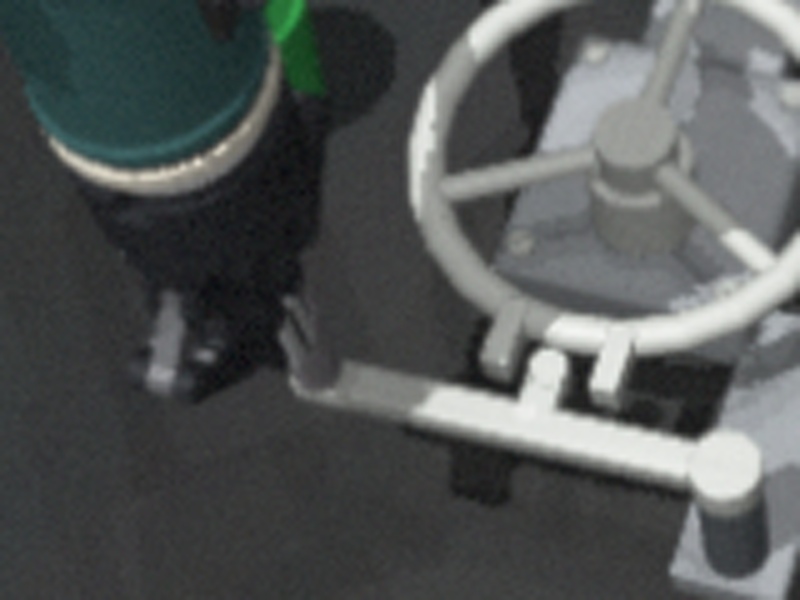

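```bash
python3 - <<'E'
from h import *
st=read_state();R=Ro.from_rotvec(st["tcp_rot"]).as_matrix()
d=cam("scene");im=cv2.resize(d["pixels"][220:320,150:270,::-1],None,fx=6,fy=6,interpolation=cv2.INTER_CUBIC);im=cv2.convertScaleAbs(im,alpha=2.2)
for o in((0,0,0),(0.011,0,0),(-.011,0,0),(0,0,-.0187),(0,0,-.0187-.054),(0,.02,-.0187-.054),(0,-.02,-.0187-.054)):
    p=(proj(d,st["tool_pos"]+R@np.array(o))-(150,220)+.5)*6; cv2.circle(im,tuple(int(v) for v in p),3,(0,0,255),-1)
cv2.imwrite("pics/s8.png",im)
d=cam("top");im=cv2.resize(d["pixels"][190:260,390:490,::-1],None,fx=8,fy=8,interpolation=cv2.INTER_CUBIC);im=cv2.convertScaleAbs(im,alpha=2.2)
for o in((0,0,0),(0.011,0,0),(-.011,0,0),(0,0,-.0187)):
    p=(proj(d,st["tool_pos"]+R@np.array(o))-(390,190)+.5)*8; cv2.circle(im,tuple(int(v) for v in p),3,(0,0,255),-1)
cv2.imwrite("pics/t8.png",im)
E
```

```text
(no output)
```

View pics/s8.png

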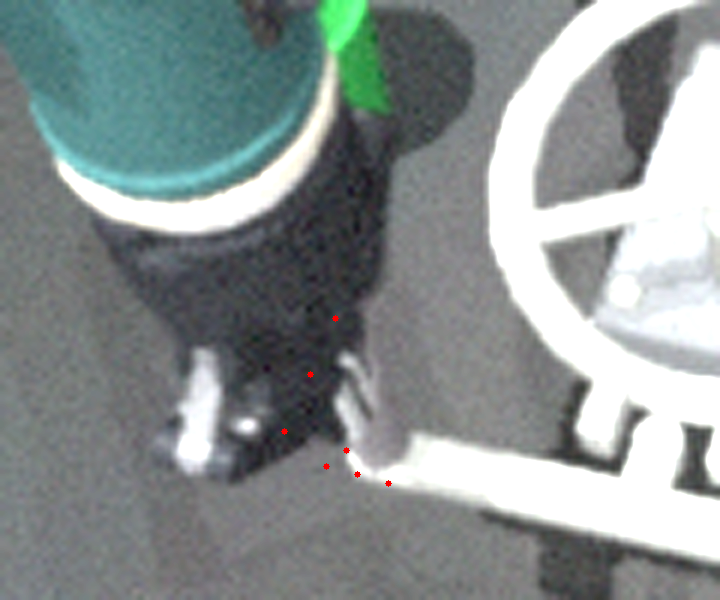

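View pics/t8.png

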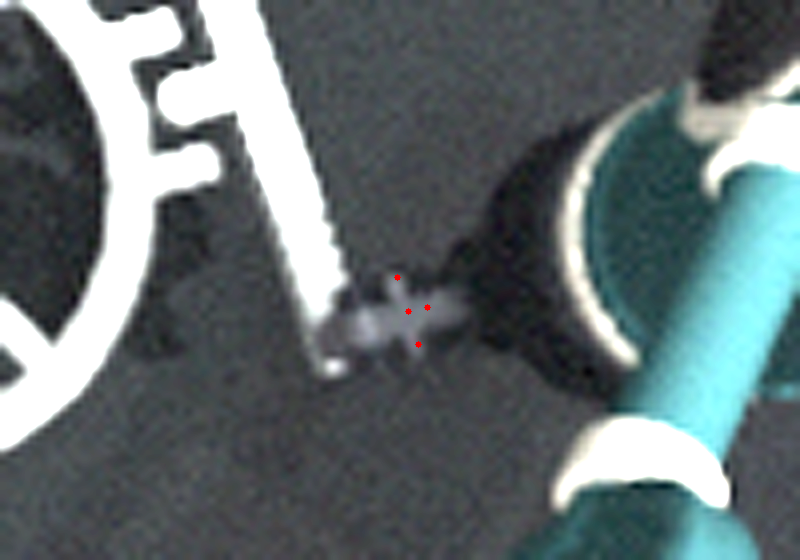

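```bash
python3 - <<'E'
from h import *
s=cam("scene");t=cam("top")
for p in((431.6,232.6),(432.3,232.5)): print(onz(t,p,.107)*1000)
for p in((212.3,296.5),): print(onz(s,p,.107)*1000)
for p in((208.8,283),): print(onz(s,p,.16)*1000)
b=cv2.imread("pics/top0.png")
im=cv2.convertScaleAbs(cv2.resize(b[200:250,400:470],None,fx=10,fy=10,interpolation=cv2.INTER_CUBIC),alpha=2.2);cv2.imwrite("pics/t9.png",im)
a=cv2.imread("pics/scene2.png")
im=cv2.convertScaleAbs(cv2.resize(a[260:320,180:260],None,fx=9,fy=9,interpolation=cv2.INTER_CUBIC),alpha=2.2);cv2.imwrite("pics/s9.png",im)
E
```

```text
[ 457.13160507 -306.9090157 ]
[ 457.39651752 -308.73313431]
[ 461.23440296 -312.65623998]
[ 462.14054259 -307.96332019]
```

View pics/t9.png

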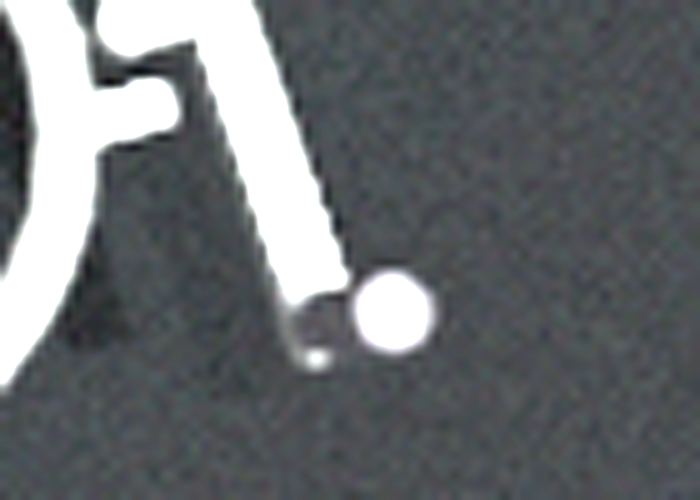

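View pics/s9.png

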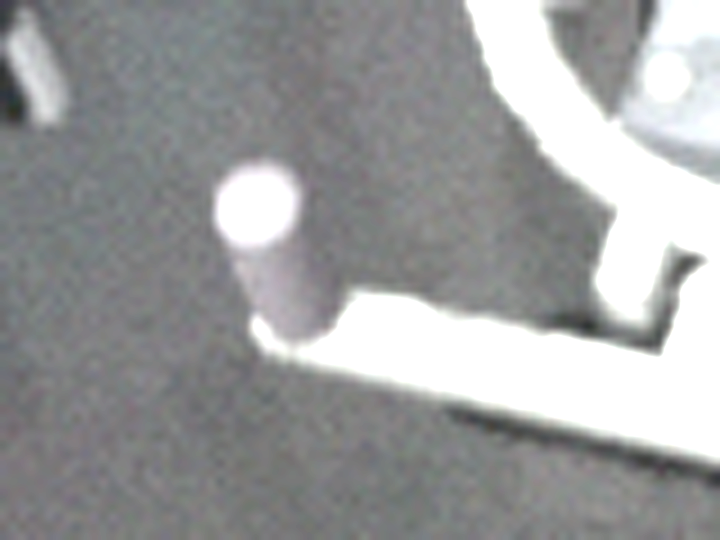

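```bash
python3 -m crank '0 20 -30 0 0 0 255;0 40 -80 0 0 0 255;0 40 -120 0 0 0 255;0 40 -120 0 0 0 255' 25; python3 - <<'E'
from h import *
rel([])
st=read_state();R=Ro.from_rotvec(st["tcp_rot"]).as_matrix()
for n in("scene","top"):
    d=cam(n);c=proj(d,st["tool_pos"]).astype(int)-(50,45);c=np.maximum(c,0)
    im=cv2.resize(d["pixels"][c[1]:c[1]+75,c[0]:c[0]+100,::-1],None,fx=8,fy=8,interpolation=cv2.INTER_CUBIC);im=cv2.convertScaleAbs(im,alpha=2.2)
    for o in((0,0,0),(0,0,-.0187),(0,0,-.0187-.054)):
        p=(proj(d,st["tool_pos"]+R@np.array(o))-c+.5)*8; cv2.circle(im,tuple(int(v) for v in p),3,(0,0,255),-1)
    print(c);cv2.imwrite(f"pics/{n}10.png",im)
E
```

```text
time: 5.52
tool_pos: [0.4793, -0.3647, 0.2506]
tcp_rot: [3.109, 0.407, 0.009]
wrist_force: [-0.2, 0.1, -0.4]
width: -0.001
t 5.525 tcp [ 479.3 -364.7  250.6] x [0.966 0.258 0.005] y [ 0.258 -0.966  0.007] z [ 0.007 -0.006 -1.   ] q [-0.692  0.09   1.699  0.     1.344  0.618] F [-0.2  0.1 -0.4] w -0.001
[136 244]
[427 173]
```

View pics/scene10.png

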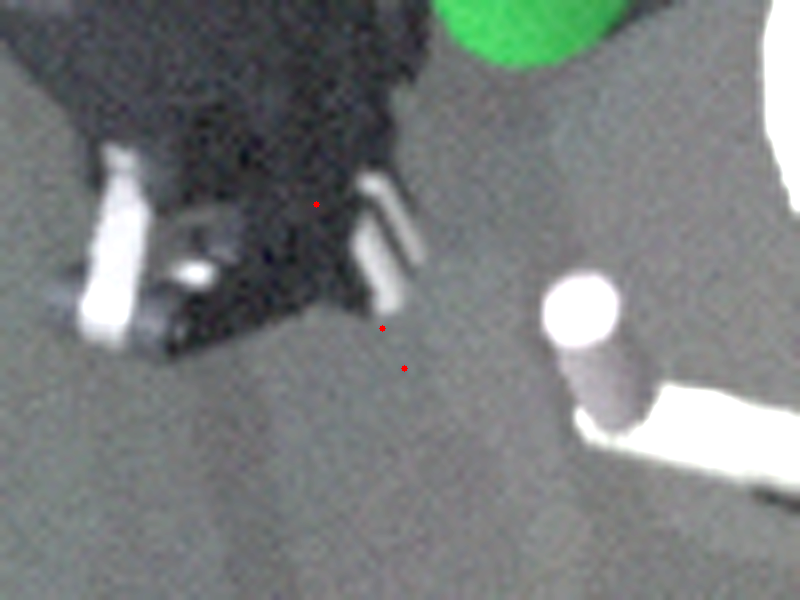

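View pics/top10.png

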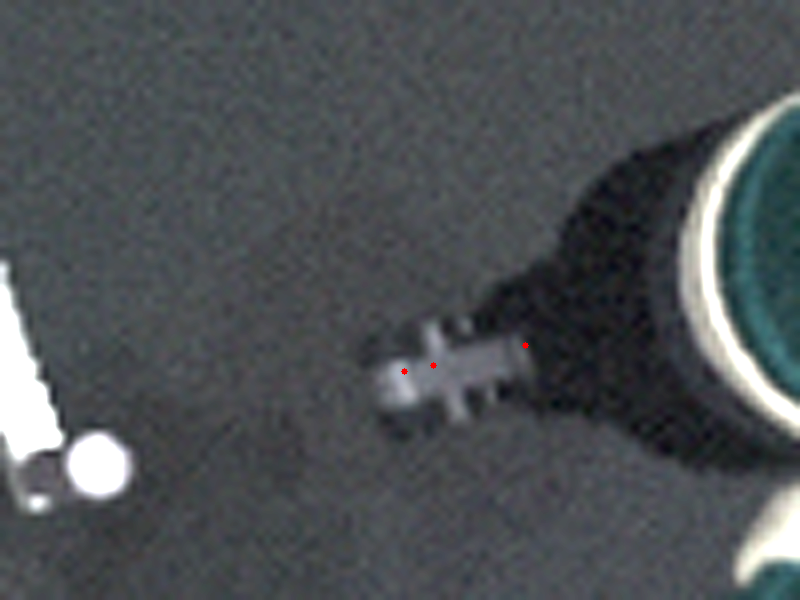

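```bash
python3 - <<'E'
from h import *
s=cam("scene");t=cam("top")
def tri(a,b):
    c1,r1=ray(s,a);c2,r2=ray(t,b)
    k=np.linalg.lstsq(np.c_[r1,-r2],c2-c1,rcond=None)[0]
    p,q=c1+k[0]*r1,c2+k[1]*r2; return ((p+q)/2*1000).round(1),((p-q)*1000).round(1)
print(tri((186.1,279.1),(482.2,219)))
print(tri((186.1,279.1),(479.2,219)))
st=read_state();print(st["tool_pos"],proj(s,st["tool_pos"]),proj(t,st["tool_pos"]),proj(t,[.4845,-.3647,.280]))
E
```

```text
(array([ 479.2, -359.7,  280.5]), array([ 6.1,  5.3, -1.8]))
(array([ 478.2, -357.1,  275.4]), array([ 3. ,  2.7, -0.9]))
[ 0.47616576 -0.36185006  0.24356323] [186.61930319 289.26367527] [474.50328295 220.60610493] [482.76397853 215.18925971]
```

```bash
sed -i 's/^O=.*/O=np.array([508.3,-155.8]);YAW=0.2615/' h.py; python3 - <<'E'
from h import *
rel([(457.5,-310,240),(457.5,-310,95)],YAW+np.pi/2)
E
```

```text
t 5.725 tcp [ 476.2 -361.9  243.6] x [ 0.966  0.258 -0.002] y [ 0.258 -0.966 -0.002] z [-0.002  0.002 -1.   ] q [-0.691  0.093  1.707  0.     1.344  0.618] F [-0.7  0.4  0.9] w 0.003
[ 457.5 -310.   240. ] -> [ -4.6 -54.9   3.7]
[ 457.5 -310.    95. ] -> [ -4.4 -54.5 148.7]
turn [3.000e-03 4.000e-03 3.141e+00]
turn [-0.002  0.002 -0.   ]
```

```bash
python3 -m crank '-4 -30 0 0 0 0 0;-4 -54 0 0 0 0 0;-4 -54 30 0 0 0 0;-4 -54 80 0 0 0 0;-4 -54 125 0 0 0 0;-4 -54 148 0 0 0 0;-4 -54 148 0 0 0 0' 25; python3 - <<'E'
from h import *
rel([])
d=cam("scene");im=cv2.resize(d["pixels"][240:315,160:260,::-1],None,fx=8,fy=8,interpolation=cv2.INTER_CUBIC);im=cv2.convertScaleAbs(im,alpha=2.2)
cv2.imwrite("pics/s11.png",im)
d=cam("top");im=cv2.resize(d["pixels"][200:260,400:480,::-1],None,fx=8,fy=8,interpolation=cv2.INTER_CUBIC);im=cv2.convertScaleAbs(im,alpha=2.2)
cv2.imwrite("pics/t11.png",im)
E
```

```text
time: 6.6
tool_pos: [0.4569, -0.3092, 0.0941]
tcp_rot: [-3.11, -0.409, 0.008]
wrist_force: [-0.6, 0.4, 0.0]
width: 0.999
t 6.6 tcp [ 456.9 -309.2   94.1] x [ 0.966  0.258 -0.004] y [ 0.258 -0.966 -0.005] z [-0.005  0.004 -1.   ] q [-0.64   0.119  1.964  0.     1.066  0.669] F [-0.6  0.4  0. ] w 0.999
```

View pics/s11.png

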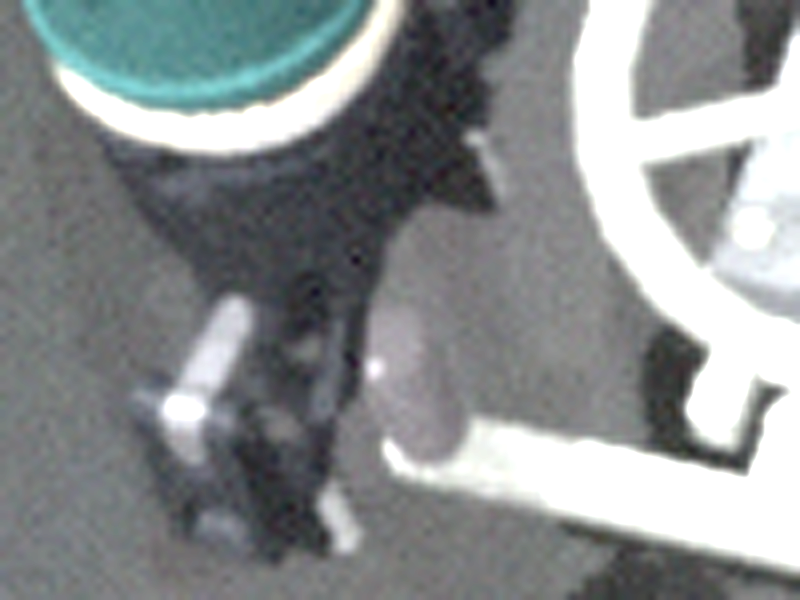

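View pics/t11.png

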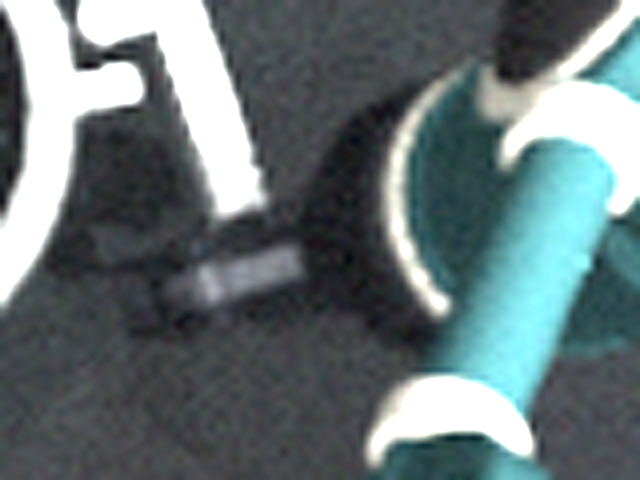

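```bash
python3 -m crank '0 0 0 0 0 0 255;0 0 0 0 0 0 255;0 0 0 0 0 0 255;0 0 0 0 0 0 255;0 0 0 0 0 0 255' 25
```

```text
time: 7.32
tool_pos: [0.4595, -0.3117, 0.098]
tcp_rot: [3.115, 0.408, 0.001]
wrist_force: [-1.1, 1.2, 4.7]
width: 0.223
```

```bash
python3 -m crank '0.8 17 0 0 0 -0.1 255;3.4 34 0 0 0 -0.2 255;7.6 50 0 0 0 -0.3 255;13 66 0 0 0 -0.4 255;19 79 0 0 0 -0.48 255;19 79 0 0 0 -0.48 255' 25;python3 - <<'E'
from h import *
d=cam("scene");cv2.imwrite("pics/s12.png",cv2.resize(d["pixels"][210:360,140:340,::-1],None,fx=4,fy=4,interpolation=cv2.INTER_CUBIC))
E
```

```text
time: 8.07
tool_pos: [0.502, -0.3816, 0.098]
tcp_rot: [-2.928, -1.137, -0.01]
wrist_force: [8.0, 7.0, 2.1]
width: 0.224
```

View pics/s12.png

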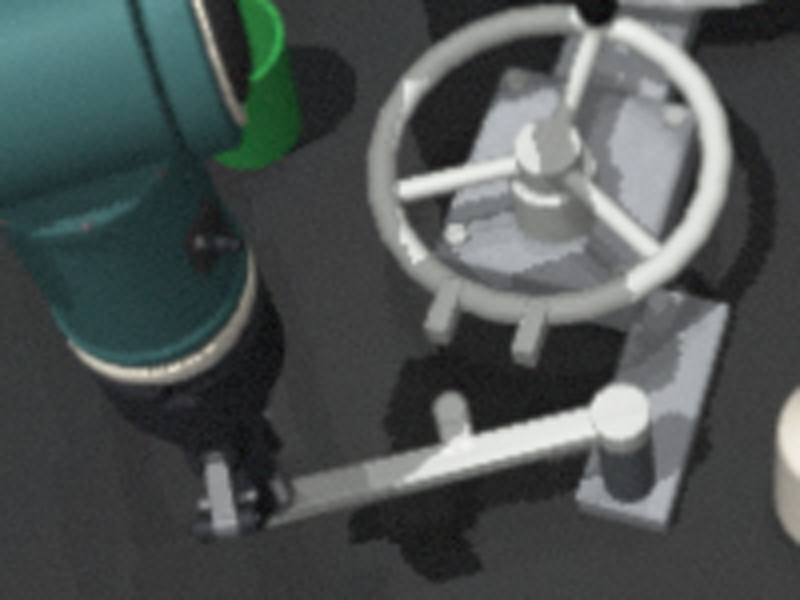

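```bash
python3 - <<'E'
from h import *
rel([(485,-68.5,200),(485,-68.5,90)],YAW+np.pi/2)
E
```

```text
t 8.125 tcp [ 501.8 -381.5   98. ] x [0.738 0.675 0.006] y [ 0.675 -0.738  0.002] z [ 0.006  0.002 -1.   ] q [-0.693  0.25   1.8    0.006  1.089  0.134] F [8.9 6.1 1.1] w 0.219
[485.  -68.5 200. ] -> [ 199.4 -242.1 -101.4]
[485.  -68.5  90. ] -> [ 198.7 -242.4    8.6]
turn [ 9.000e-03  1.000e-03 -2.662e+00]
turn [ 0.001 -0.006  0.479]
```

```bash
python3 -m crank '0 0 0 0 0 0 0;0 0 0 0 0 0 0;0 0 0 0 0 0 0;0 0 -50 0 0 0 0;0 0 -101 0 0 0 0;30 -40 -101 0 0 0.1 0;60 -80 -101 0 0 0.2 0;100 -120 -101 0 0 0.3 0;135 -165 -101 0 0 0.4 0;170 -205 -101 0 0 0.479 0;199 -242 -101 0 0 0.479 0;199 -242 -101 0 0 0.479 0;199 -242 -101 0 0 0.479 0' 25;python3 - <<'E'
from h import *
rel([(485,-68.5,200),(485,-68.5,90)],YAW+np.pi/2)
d=cam("scene");cv2.imwrite("pics/s13.png",cv2.resize(d["pixels"][110:310,170:410,::-1],None,fx=3,fy=3,interpolation=cv2.INTER_CUBIC))
d=cam("top");cv2.imwrite("pics/t13.png",cv2.resize(d["pixels"][140:310,210:450,::-1],None,fx=3.3,fy=3.3,interpolation=cv2.INTER_CUBIC))
E
```

```text
time: 9.75
tool_pos: [0.4815, -0.0706, 0.1985]
tcp_rot: [3.114, 0.411, 0.0]
wrist_force: [-0.0, -0.7, 0.7]
width: 0.996
t 9.75 tcp [481.5 -70.6 198.5] x [0.966 0.259 0.   ] y [ 0.259 -0.966  0.001] z [ 0.    -0.001 -1.   ] q [-1.960e-01 -1.030e-01  1.985e+00 -1.000e-03  1.259e+00  1.112e+00] F [-0.  -0.7  0.7] w 0.996
[485.  -68.5 200. ] -> [ 3.9 -1.2 -1.5]
[485.  -68.5  90. ] -> [  3.9  -1.3 108.5]
turn [ 0.000e+00  1.000e-03 -3.141e+00]
turn [ 0.001 -0.     0.001]
```

View pics/s13.png

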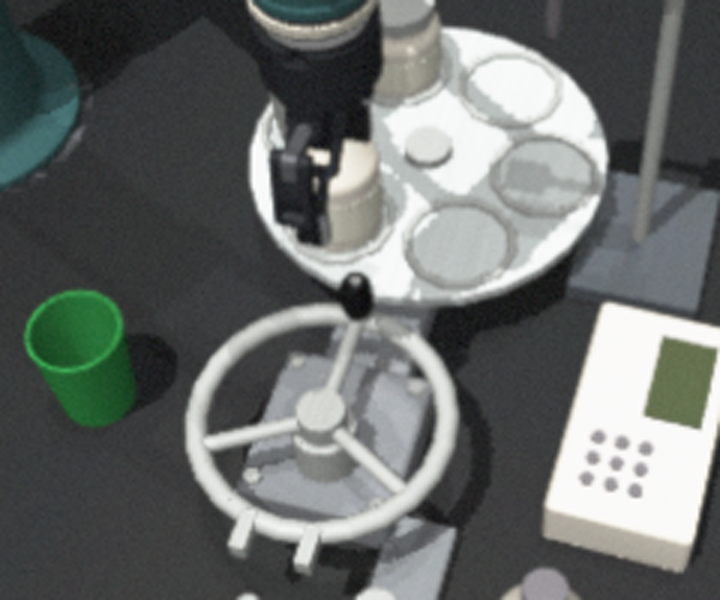

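View pics/t13.png

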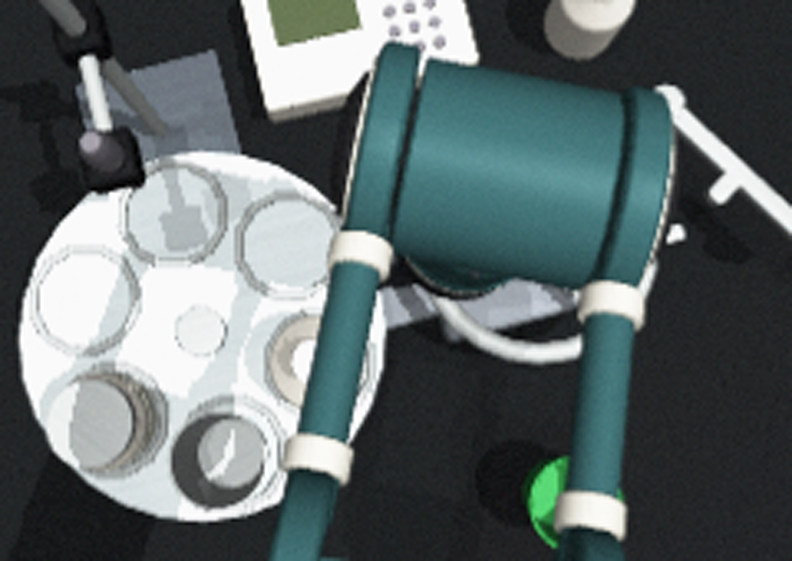

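```bash
python3 -m crank '3 -1 40 0 0 0 0;3 -1 80 0 0 0 0;3 -1 106 0 0 0 0;3 -1 106 0 0 0 0' 25;python3 - <<'E'
from h import *
rel([(485,-68.5,90)],YAW+np.pi/2)
d=cam("scene");cv2.imwrite("pics/s14.png",cv2.convertScaleAbs(cv2.resize(d["pixels"][140:240,230:350,::-1],None,fx=6,fy=6,interpolation=cv2.INTER_CUBIC),alpha=1.6))
E
```

```text
time: 10.35
tool_pos: [0.4817, -0.0692, 0.0898]
tcp_rot: [-3.113, -0.407, 0.009]
wrist_force: [-0.3, -0.1, -0.4]
width: 1.001
t 10.35 tcp [481.7 -69.2  89.8] x [ 0.966  0.257 -0.005] y [ 0.257 -0.966 -0.002] z [-0.006  0.001 -1.   ] q [-0.194 -0.     2.099 -0.     1.049  1.117] F [-0.3 -0.1 -0.4] w 1.001
[485.  -68.5  90. ] -> [ 3.3  0.1 -0.2]
turn [0.008 0.004 3.14 ]
turn [-0.002  0.005 -0.002]
```

View pics/s14.png

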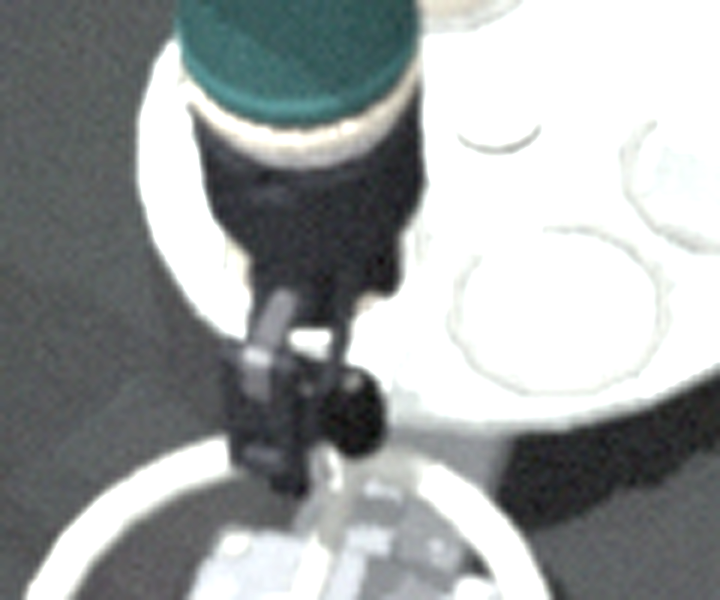

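```bash
python3 -m crank '4 0 0 0 0 0 0;4 0 0 0 0 0 120;4 0 0 0 0 0 255;4 0 0 0 0 0 255;4 0 0 0 0 0 255;4 0 0 0 0 0 255' 35;python3 - <<'E'
from h import *
rel([(485,-68.5,90)],YAW+np.pi/2)
E
```

```text
time: 11.15
tool_pos: [0.4882, -0.0673, 0.0928]
tcp_rot: [-3.115, -0.41, -0.0]
wrist_force: [-1.0, -1.0, 5.0]
width: 0.26
t 11.15 tcp [488.2 -67.3  92.8] x [0.966 0.259 0.   ] y [ 0.259 -0.966  0.   ] z [ 0.  0. -1.] q [-0.188  0.004  2.089  0.     1.049  1.121] F [-1. -1.  5.] w 0.26
[485.  -68.5  90. ] -> [-3.4  0.3  2.8]
turn [ 0.     0.    -3.141]
turn [ 0. -0.  0.]
```

```bash
python3 - <<'E'
from h import *
d=cam("scene");cv2.imwrite("pics/s15.png",cv2.convertScaleAbs(cv2.resize(d["pixels"][170:240,240:340,::-1],None,fx=8,fy=8,interpolation=cv2.INTER_CUBIC),alpha=2.5))
d=cam("top");cv2.imwrite("pics/t15.png",cv2.convertScaleAbs(cv2.resize(d["pixels"][140:310,210:450,::-1],None,fx=3.3,fy=3.3,interpolation=cv2.INTER_CUBIC),alpha=1.5))
E
```

```text
(no output)
```

View pics/s15.png

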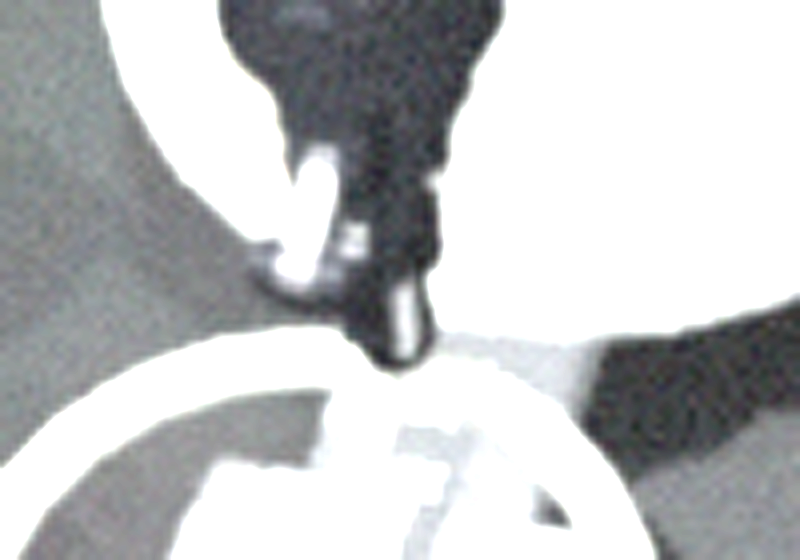

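View pics/t15.png

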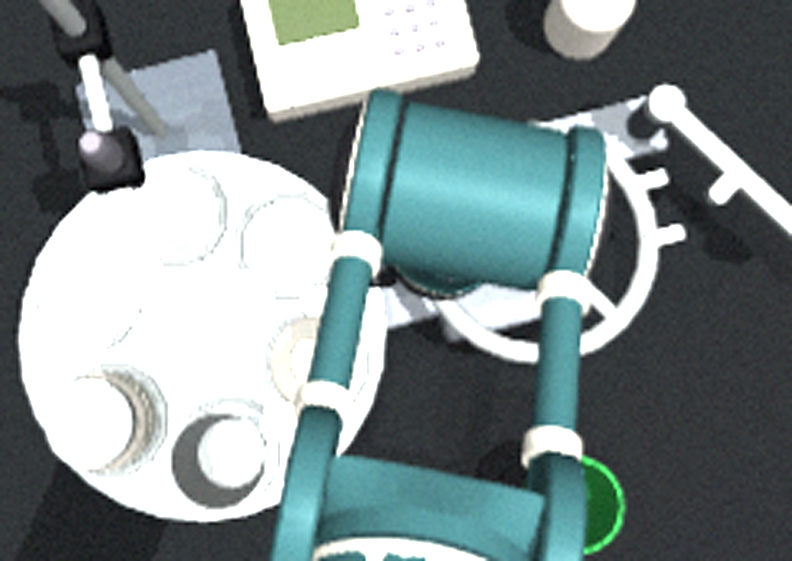

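```bash
python3 -m crank '8 0.3 0 0 0 0 255;16 1.4 0 0 0 0 255;31 5.4 0 0 0 0 255;45 12 0 0 0 0 255;58 21 0 0 0 0 255;58 21 0 0 0 0 255' 35;python3 - <<'E'
from h import *
d=cam("top");cv2.imwrite("pics/t16.png",cv2.resize(d["pixels"][140:310,210:450,::-1],None,fx=3.3,fy=3.3,interpolation=cv2.INTER_CUBIC))
E
```

```text
time: 12.0
tool_pos: [0.5515, -0.0736, 0.0929]
tcp_rot: [3.113, 0.41, 0.004]
wrist_force: [3.0, -3.2, 1.8]
width: 0.258
```

View pics/t16.png

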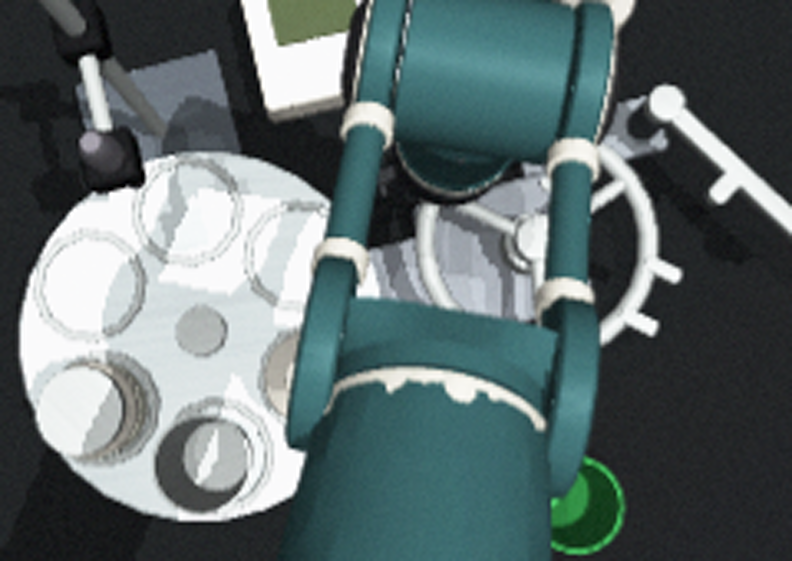

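```bash
python3 -m crank '20 24 0 0 0 0 255;30.6 53.4 0 0 0 0 255;30.6 84.6 0 0 0 0 255;20 114 0 0 0 0 255;0 138 0 0 0 0 255;-27 153.6 0 0 0 0 255;-58 159 0 0 0 0 255;-89 153.6 0 0 0 0 255;-116 138 0 0 0 0 255;-136 114 0 0 0 0 255;-146.6 84.6 0 0 0 0 255;-146.6 53.4 0 0 0 0 255;-136 24 0 0 0 0 255;-116 0 0 0 0 0 255;-89 -15.6 0 0 0 0 255;-58 -21 0 0 0 0 255;-27 -15.6 0 0 0 0 255;0 0 0 0 0 0 255;0 0 0 0 0 0 255' 35;python3 - <<'E'
from h import *
d=cam("top");cv2.imwrite("pics/t17.png",cv2.resize(d["pixels"][140:310,210:450,::-1],None,fx=3.3,fy=3.3,interpolation=cv2.INTER_CUBIC))
E
```

```text
time: 14.42
tool_pos: [0.5519, -0.0738, 0.0929]
tcp_rot: [3.112, 0.411, 0.004]
wrist_force: [2.3, -2.5, 3.1]
width: 0.256
```

View pics/t17.png

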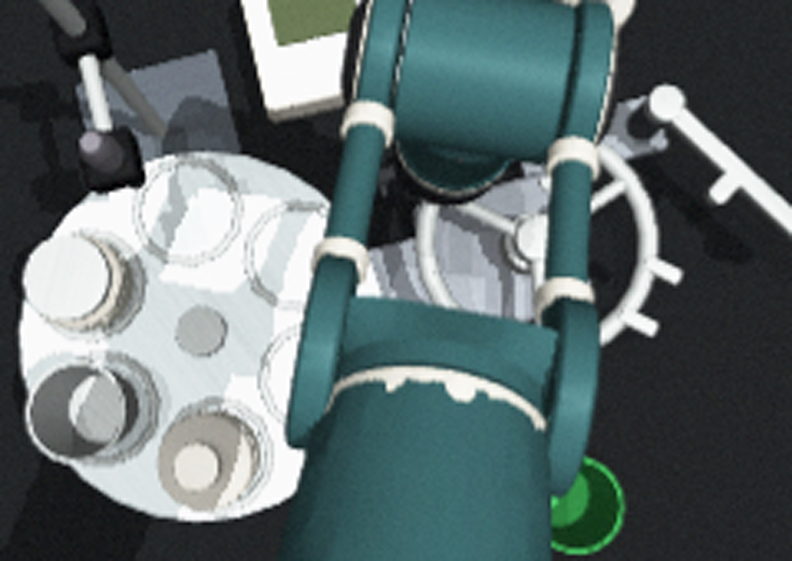

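```bash
python3 -m crank '20 24 0 0 0 0 255;30.6 53.4 0 0 0 0 255;30.6 84.6 0 0 0 0 255;20 114 0 0 0 0 255;0 138 0 0 0 0 255;-27 153.6 0 0 0 0 255;-58 159 0 0 0 0 255;-89 153.6 0 0 0 0 255;-116 138 0 0 0 0 255;-136 114 0 0 0 0 255;-146.6 84.6 0 0 0 0 255;-146.6 53.4 0 0 0 0 255;-136 24 0 0 0 0 255;-116 0 0 0 0 0 255;-89 -15.6 0 0 0 0 255;-58 -21 0 0 0 0 255;-27 -15.6 0 0 0 0 255;0 0 0 0 0 0 255;0 0 0 0 0 0 255' 35;
python3 -m crank '20 24 0 0 0 0 255;30.6 53.4 0 0 0 0 255;30.6 84.6 0 0 0 0 255;20 114 0 0 0 0 255;0 138 0 0 0 0 255;-27 153.6 0 0 0 0 255;-58 159 0 0 0 0 255;-89 153.6 0 0 0 0 255;-116 138 0 0 0 0 255;-136 114 0 0 0 0 255;-146.6 84.6 0 0 0 0 255;-146.6 53.4 0 0 0 0 255;-136 24 0 0 0 0 255;-116 0 0 0 0 0 255;-89 -15.6 0 0 0 0 255;-73 -19.8 0 0 0 0 255;-60 -21 0 0 0 0 255;-58 -21 0 0 0 0 255;-58 -21 0 0 0 0 255' 35;python3 - <<'E'
from h import *
rel([])
d=cam("top");cv2.imwrite("pics/t18.png",cv2.resize(d["pixels"][140:310,210:450,::-1],None,fx=3.3,fy=3.3,interpolation=cv2.INTER_CUBIC))
d=cam("scene");cv2.imwrite("pics/s18.png",cv2.resize(d["pixels"][60:330,190:430,::-1],None,fx=2.2,fy=2.2,interpolation=cv2.INTER_CUBIC))
E
```

```text
time: 16.85
tool_pos: [0.5512, -0.0734, 0.0929]
tcp_rot: [3.113, 0.41, 0.003]
wrist_force: [3.1, -1.8, 4.7]
width: 0.254
time: 19.23
tool_pos: [0.4873, -0.0675, 0.0928]
tcp_rot: [3.114, 0.41, -0.0]
wrist_force: [-1.1, -3.3, 6.4]
width: 0.254
t 19.225 tcp [487.3 -67.5  92.8] x [ 0.966  0.259 -0.   ] y [ 0.259 -0.966  0.   ] z [-0.    -0.001 -1.   ] q [-1.880e-01  2.000e-03  2.090e+00 -1.000e-03  1.049e+00  1.121e+00] F [-1.1 -3.3  6.4] w 0.254
```

View pics/t18.png

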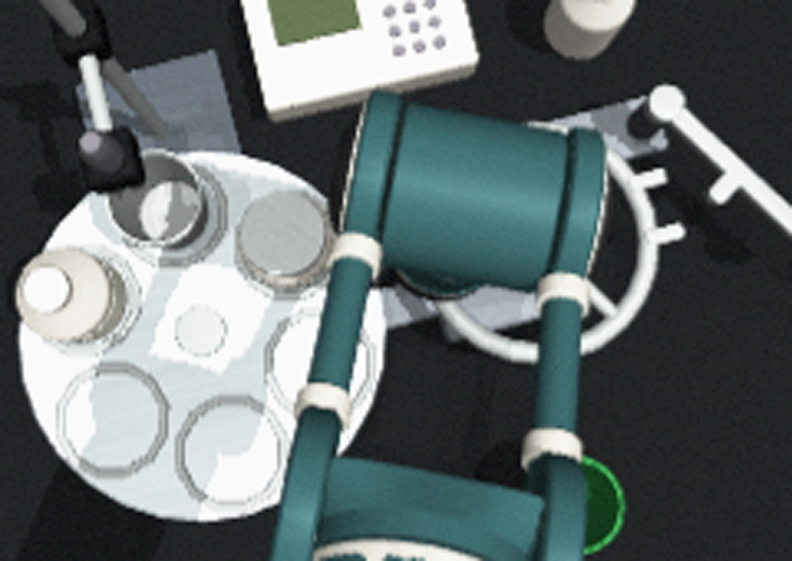

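View pics/s18.png

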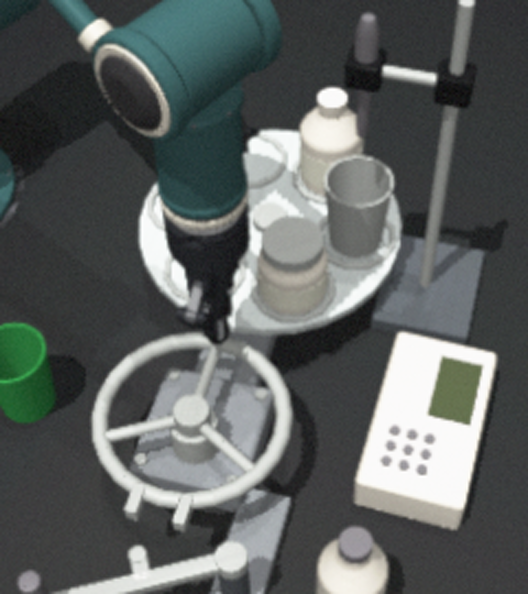

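```bash
python3 -m crank '0 0 0 0 0 0 0;0 0 0 0 0 0 0;0 0 0 0 0 0 0;0 0 -50 0 0 0 0;0 0 -106 0 0 0 0;0 0 -106 0 0 0 0' 25; python3 - <<'E'
from h import *
rel([(501,-381,200),(501,-381,97)],YAW+np.pi/2+.48)
for k in (1,2):
    d=cam("top")
cv2.imwrite("pics/t19.png",cv2.resize(d["pixels"][140:310,210:450,::-1],None,fx=3.3,fy=3.3,interpolation=cv2.INTER_CUBIC))
E
```

```text
time: 20.08
tool_pos: [0.4919, -0.0679, 0.204]
tcp_rot: [3.112, 0.41, 0.015]
wrist_force: [0.2, 0.2, 0.3]
width: 1.0
t 20.075 tcp [491.9 -67.9 204. ] x [0.966 0.259 0.009] y [ 0.259 -0.966  0.004] z [ 0.01  -0.002 -1.   ] q [-0.188 -0.094  1.967  0.     1.258  1.121] F [0.2 0.2 0.3] w 1.0
[ 501 -381  200] -> [-72.2 304.7   4.6]
[ 501 -381   97] -> [-73.2 304.3 107.6]
turn [-0.011 -0.009  2.662]
turn [ 0.006 -0.008 -0.48 ]
```

View pics/t19.png

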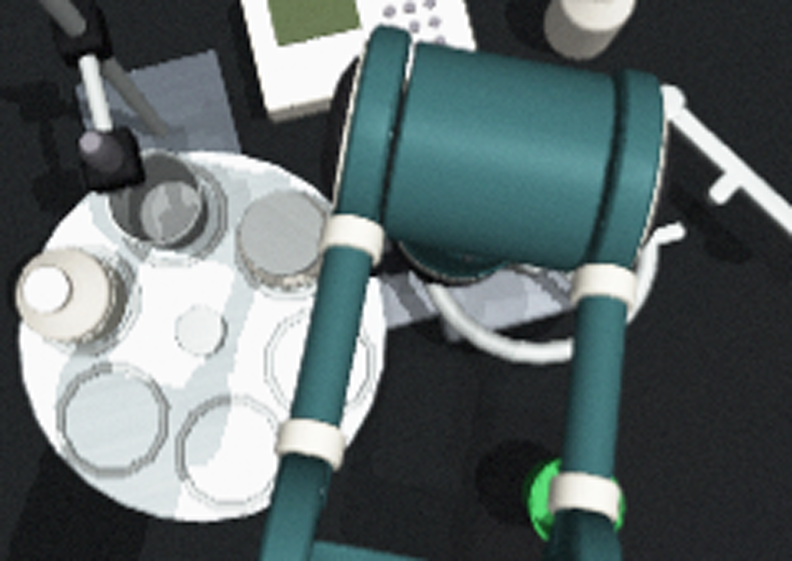

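```bash
python3 -m crank '-12 50 0 0 0 -0.1 0;-24 100 0 0 0 -0.2 0;-36 150 0 0 0 -0.3 0;-48 200 0 0 0 -0.4 0;-60 250 0 0 0 -0.48 0;-71 304 0 0 0 -0.48 0;-71 304 0 0 0 -0.48 0;-71 304 0 0 0 -0.48 0' 25; python3 - <<'E'
from h import *
rel([(501,-381,200),(501,-381,97)],YAW+np.pi/2+.48)
d=cam("top")
cv2.imwrite("pics/t20.png",cv2.resize(d["pixels"][140:310,290:530,::-1],None,fx=3.3,fy=3.3,interpolation=cv2.INTER_CUBIC))
d=cam("scene");cv2.imwrite("pics/s20.png",cv2.convertScaleAbs(cv2.resize(d["pixels"][220:340,140:300,::-1],None,fx=5,fy=5,interpolation=cv2.INTER_CUBIC),alpha=1.7))
E
```

```text
time: 21.18
tool_pos: [0.4969, -0.3783, 0.1959]
tcp_rot: [-2.924, -1.136, 0.003]
wrist_force: [-0.2, 2.0, -0.7]
width: 0.999
t 21.175 tcp [ 496.9 -378.3  195.9] x [ 0.738  0.675 -0.   ] y [ 0.675 -0.738 -0.005] z [-0.003  0.003 -1.   ] q [-6.910e-01  1.700e-01  1.709e+00  1.000e-03  1.268e+00  1.390e-01] F [-0.2  2.  -0.7] w 0.999
[ 501 -381  200] -> [ 1.2  4.8 -4.1]
[ 501 -381   97] -> [ 1.2  5.2 98.9]
turn [0.    0.007 3.141]
turn [-0.005  0.    -0.   ]
```

View pics/t20.png

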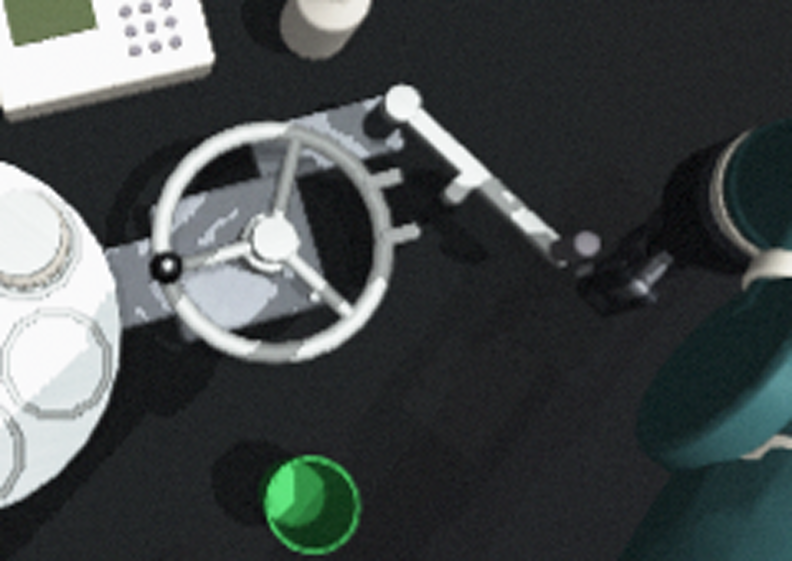

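View pics/s20.png

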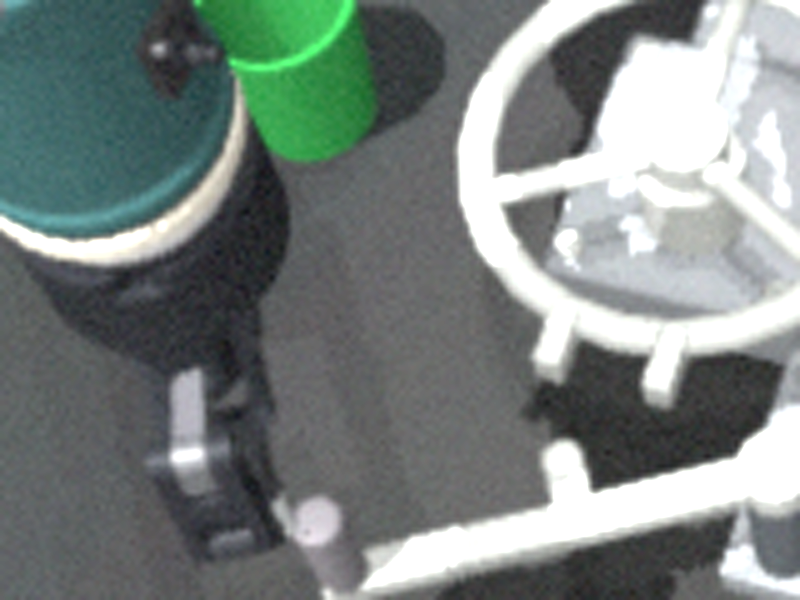

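```bash
python3 -m crank '1 5 0 0 0 0 0;1 5 40 0 0 0 0;1 5 80 0 0 0 0;1 5 98 0 0 0 0;1 5 98 0 0 0 0' 25; python3 - <<'E'
from h import *
rel([(501,-381,97)],YAW+np.pi/2+.48)
d=cam("scene");cv2.imwrite("pics/s21.png",cv2.convertScaleAbs(cv2.resize(d["pixels"][250:350,140:260,::-1],None,fx=6,fy=6,interpolation=cv2.INTER_CUBIC),alpha=1.7))
E
```

```text
time: 21.9
tool_pos: [0.5016, -0.3813, 0.0991]
tcp_rot: [-2.925, -1.139, 0.002]
wrist_force: [-0.3, -0.0, 0.5]
width: 1.005
t 21.9 tcp [ 501.6 -381.3   99.1] x [ 0.737  0.676 -0.   ] y [ 0.676 -0.737 -0.003] z [-0.002  0.002 -1.   ] q [-0.689  0.253  1.794  0.     1.097  0.139] F [-0.3 -0.   0.5] w 1.005
[ 501 -381   97] -> [-0.3 -0.6  2.1]
turn [-1.000e-03 -4.000e-03 -3.141e+00]
turn [-0.003  0.     0.001]
```

View pics/s21.png

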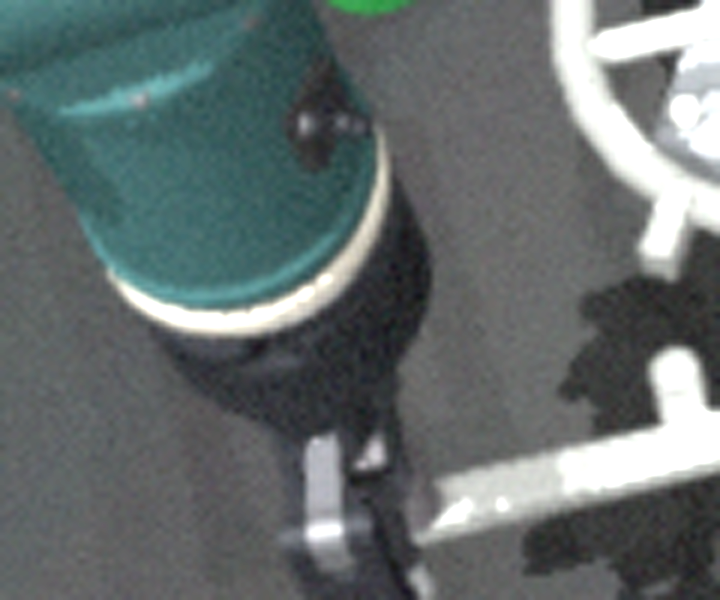

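```bash
python3 -m crank '0 0 0 0 0 0 255;0 0 0 0 0 0 255;0 0 0 0 0 0 255;0 0 0 0 0 0 255;0 0 0 0 0 0 255;0.8 -17 0 0 0 0.1 255;3.4 -34 0 0 0 0.2 255;7.6 -50 0 0 0 0.3 255;13.4 -66 0 0 0 0.4 255;18 -76 0 0 0 0.46 255;20 -81 0 0 0 0.49 255;20.8 -82.5 0 0 0 0.49 255;20.8 -82.5 0 0 0 0.49 255' 25; python3 - <<'E'
from h import *
rel([])
d=cam("scene");cv2.imwrite("pics/s22.png",cv2.convertScaleAbs(cv2.resize(d["pixels"][210:350,160:320,::-1],None,fx=4.2,fy=4.2,interpolation=cv2.INTER_CUBIC),alpha=1.5))
E
```

```text
time: 23.58
tool_pos: [0.4584, -0.3096, 0.101]
tcp_rot: [3.114, 0.395, -0.01]
wrist_force: [-11.6, -5.9, 7.9]
width: 0.224
t 23.575 tcp [ 458.4 -309.6  101. ] x [ 0.968  0.249 -0.007] y [ 0.249 -0.968  0.001] z [-0.006 -0.003 -1.   ] q [-0.635  0.112  1.957 -0.007  1.075  0.687] F [-11.6  -5.9   7.9] w 0.224
```

View pics/s22.png

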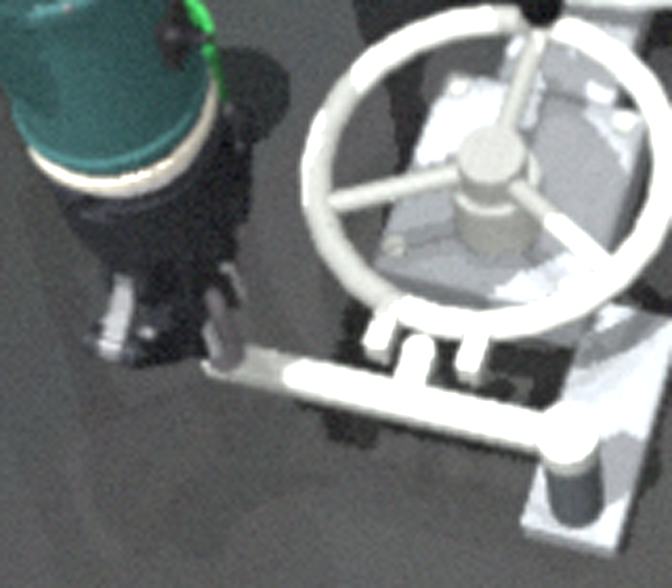

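```bash
python3 -m crank '0 0 0 0 0 0 0;0 0 0 0 0 0 0;0 0 0 0 0 0 0;0 0 -50 0 0 0 0;0 0 -100 0 0 0 0;-10 50 -110 0 0 0 0;-20 100 -110 0 0 0 0;-20 100 -110 0 0 0 0;-20 100 -110 0 0 0 0' 25; python3 - <<'E'
from h import *
rel([])
for k in(0,1):
  s=cam("scene");t=cam("top")
b=cv2.imread("pics/top0.png")
cv2.imwrite("pics/t23.png",cv2.resize(t["pixels"][140:310,210:450,::-1],None,fx=3.3,fy=3.3,interpolation=cv2.INTER_CUBIC))
cv2.imwrite("pics/s23.png",cv2.resize(s["pixels"][60:360,180:430,::-1],None,fx=2,fy=2,interpolation=cv2.INTER_CUBIC))
for l in [(-90,-132,160)]:
  for th in (0,.08,.48):
    q=I2W(80-170*np.cos(th),-132-170*np.sin(th)); print(th,proj(t,[*q/1000,.16]),proj(s,[*q/1000,.16]))
# beaker check: electrode axis at rim height .170
q=I2W(100,280)/1000; print("beaker rim expected",proj(t,[*q,.17]),proj(s,[*q,.17]))
E
```

```text
time: 24.75
tool_pos: [0.4672, -0.4088, 0.2096]
tcp_rot: [-3.115, -0.394, 0.001]
wrist_force: [-0.3, -0.9, -0.3]
width: 0.999
t 24.75 tcp [ 467.2 -408.8  209.6] x [ 0.969  0.249 -0.   ] y [ 0.249 -0.969 -0.002] z [-0.001  0.002 -1.   ] q [-7.590e-01  1.530e-01  1.703e+00  1.000e-03  1.287e+00  5.600e-01] F [-0.3 -0.9 -0.3] w 0.999
0 [438.05885138 232.01896655] [206.50945924 280.85830598]
0.08 [443.28917283 230.38912448] [204.05021349 287.10372997]
0.48 [466.15365235 216.345642  ] [199.82239971 320.50073125]
beaker rim expected [256.78196927 200.23790589] [350.94458928 142.47669876]
```

View pics/t23.png

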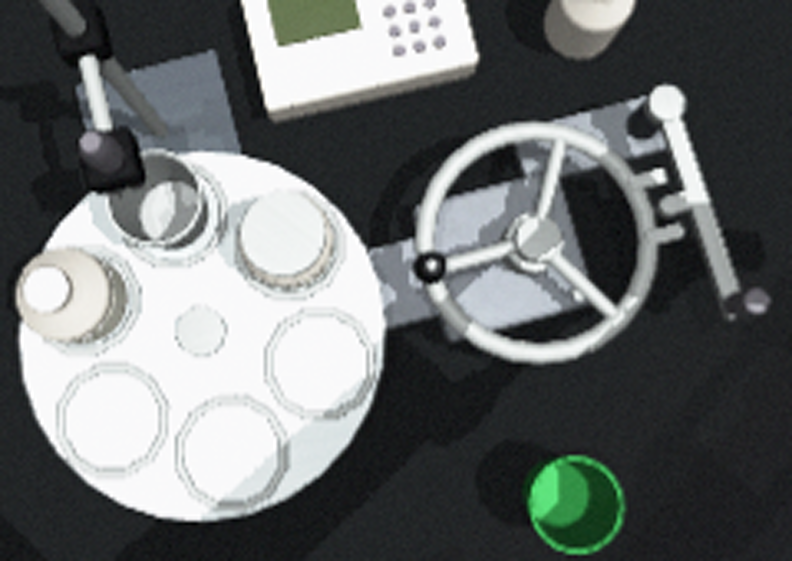

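View pics/s23.png

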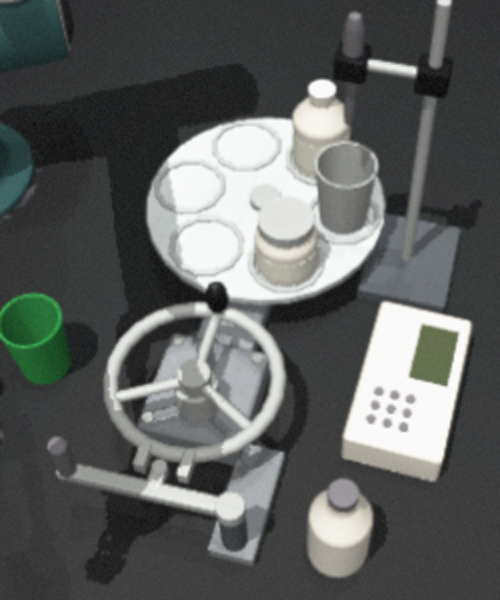

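```bash
python3 -c "
from workcell import job
print(job.finish_job())"
```

```text
the job is handed in; nothing more can be done
None
```

The job is handed in. I swung the lock lever clear to about 0.48 rad. I then cranked the handwheel three whole turns clockwise, because the beaker stood directly opposite the electrode. Last, I swung the lever home, opened the gripper and backed the robot off, about 25 s in all.

**Last checks:**
- **Lock lever:** the post top is back at its starting pixel in the top view, (439.1, 231.2) against (439.2, 231.1) at the start. The nose sits between the two teeth.
- **Beaker:** the rim centre is at (257.6, 200.9) in the top view. The electrode axis should project to (256.8, 200.2), so it is about 2–3 mm off.
- **Handwheel:** the crank came back within about 1 mm of where it started.
- **Other things:** the beaker, bottle and jar stand upright. The meter and wash bottle look unmoved by eye. The wrist force was near zero after backing off.

**What went wrong or disagreed:**
- **First grasp missed:** my first grasp of the lock post closed on nothing. The pictures put the finger tips about 30 mm higher than the reported tool position, and I didn't find out why. I went about 30 mm lower for the later grasps, and they all held.
- **Camera mismatch:** the two cameras disagreed with each other by about 4 mm.
- **Crank grip:** the gripper read about 22 mm on the 26 mm crank handle, but it held through all three turns.

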